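# Load the sample feeder and close up the row with the sprung feed knob

## Task

Bring the two sample cells that stand loose on the table into the feeder's guide lane, whose loading gap is beside the pusher, so that they stand upright in single file behind the cell already there, and let go of them. Then twist the spring-return feed knob on the sloping console clockwise until it comes up solid, with the whole row pressed against the fence, and release it to spring home, leaving the row closed up against the fence. Do not force the knob once the row is tight, because the clamped fence must not shift, do not tip a cell over, and leave the other things where they are.

Things in the scene. Friction and masses are not known exactly. Their poses are not given: they have to be found in the camera images.
- feeder: Fixed sample feeder. Origin: on the table, middle of the lane; y runs along the lane from pusher to fence, x across it away from the robot. Console: y -210 to -100, x -63 to +70 mm, up to 132 mm high; its panel slopes 35 deg from level, facing the robot (-x) and up. Detector head 95 mm high behind the far rail: x 120 to 270, y -35 to 95 mm, its snout reaching to x 90 mm.
- lane (a point): The feeder's origin and axes. Cells stand on the table between two rails 22 mm high, 10 mm thick, inner faces at x = -20.5 and +20.5 mm. Far rail: y -100 to +90 mm. Near rail: y -25 to +90 mm, so cells enter from the robot's side through the 60 mm gap between near rail and pusher (y -85 to -25 mm).
- knob_grip (a point): Grip point: on the knob's axis, 31 mm above the panel. The knob is a bar 44 mm long (this frame's x), 12 mm thick (y), its top 38 mm above the panel, on a disc 48 mm across and 11 mm high; z points out of the panel along the axis (35 deg from vertical): approach along -z, close along y. At home the bar is 0.6 rad counter-clockwise of the panel's up-slope line.
- knob (a joint): Feed knob, rad: 0 at home, grows clockwise seen from outside the panel, mechanical end 1.5. A spring returns it (0.05 N m at home, 0.15 at 1.2 rad). It drives the pusher 34 mm per rad. With the row tight it comes up solid, between 0.8 and 1.35 rad depending on the fence; about 1 N m more on the knob makes the fence slip.
- pusher: Steel pusher plate, 34 mm wide, 4 to 40 mm above the table, driven along the lane by the knob. Origin: centre of its pushing face at table height; with the knob at home at y = -85 mm in the feeder's frame. Axes as the feeder.
- fence: Adjustable fence that closes the lane, 36 mm wide and 51 mm high, with a cross bar and two thumbscrews; held only by friction (slips at about 35 N). Same origin as fence_face.
- fence_face (a point): Centre of the fence's face towards the cells, at table height (axes as the feeder); at y = 52 to 67 mm in the feeder's frame, differing from start to start.
- cell_lead: Upright cylinder, 36 mm across and 70 mm high (black body, 32 mm steel cap on its top 6 mm), about 0.15 kg. Origin: centre of its underside, z up. Stands in the lane already, a few mm short of the fence.
- cell_a: Upright cylinder, 36 mm across and 70 mm high (black body, 32 mm steel cap on its top 6 mm), about 0.15 kg. Origin: centre of its underside, z up. Stands loose on the table between robot and feeder.
- cell_b: Upright cylinder, 36 mm across and 70 mm high (black body, 32 mm steel cap on its top 6 mm), about 0.15 kg. Origin: centre of its underside, z up. Like cell_a.
- post_base: Bystander, leave it: post base: 52 mm disc foot, 28 mm black post with a side thumbscrew, 50 mm high; no cap, NOT a sample cell.
- driver: Bystander, leave it: screwdriver lying on the table.
- lens_mount: Bystander, leave it: round lens on a post, 117 mm high.
- mirror_mount: Bystander, leave it: square mirror mount on a 60 mm grey pedestal, 130 mm high.
- screw_tray: Bystander, leave it: shallow grey tray 80 x 110 x 22 mm.
- clamp_fork: Bystander, leave it: flat steel clamp 60 x 30 x 18 mm.
- rod: Bystander, leave it: steel rod 100 mm long lying on the table.

How it is judged:
On the way, in this order (a step that is already met when the one before it is completed fails the run):
1. both loose cells stand in the lane behind the lead cell, let go, with the knob still at home (x of cell_a in the frame of lane between -0.005 and 0.005 m and y of each of cell_a, cell_b, cell_lead in the frame of lane above -0.072 m and y of each of cell_a, cell_b, cell_lead in the frame of fence_face below -0.012 m and angle between each of cell_a, cell_b, cell_lead's own z axis and vertical below 0.1 rad and z of each of cell_a, cell_b, cell_lead in the frame of lane below 0.004 m and x of cell_b in the frame of lane between -0.005 and 0.005 m and x of cell_lead in the frame of lane between -0.005 and 0.005 m and value of joint knob below 0.1 rad and contact force between the fingers and cell_a below 0.1 N and contact force between the fingers and cell_b below 0.1 N), for 0.2 s.
2. the knob is turned until the pusher presses the row against the fence (value of joint knob above 0.5 rad and contact force between cell_lead and fence above 2 N and (contact force between pusher and cell_a above 2 N or contact force between pusher and cell_b above 2 N)), for 0.1 s.
At the end, for the whole second after the job is handed in: All three cells upright (0.1 rad) and still in the lane (within 5 mm of its middle line), the lead cell's axis within 21 mm of the fence face, the other two within 97 mm (18 and 90 when tight); knob home (below 0.08 rad); fence within 3 mm of its setting (x of cell_a in the frame of lane between -0.005 and 0.005 m and y of each of cell_a, cell_b, cell_lead in the frame of lane above -0.072 m and y of cell_a in the frame of fence_face between -0.097 and -0.012 m and angle between each of cell_a, cell_b, cell_lead's own z axis and vertical below 0.1 rad and z of each of cell_a, cell_b, cell_lead in the frame of lane below 0.004 m and x of cell_b in the frame of lane between -0.005 and 0.005 m and y of cell_b in the frame of fence_face between -0.097 and -0.012 m and x of cell_lead in the frame of lane between -0.005 and 0.005 m and y of cell_lead in the frame of fence_face between -0.021 and -0.012 m and value of joint knob below 0.08 rad and distance of fence_face from where it was at the start of the episode below 0.003 m and linear speed of each of cell_a, cell_b, cell_lead below 0.02 m/s); the robot touches nothing.
It fails at once if the fence is forced off its setting (3 mm) (distance of fence_face from where it was at the start of the episode above 0.003 m).
It fails at once if a cell is tipped over (0.6 rad) (angle between any of cell_a, cell_b, cell_lead's own z axis and vertical above 0.6 rad).
It fails at once if a bystander is shifted by more than 20 mm (distance of any of post_base, driver, lens_mount, mirror_mount, screw_tray, clamp_fork, rod from where it was at the start of the episode above 0.02 m).
It also fails if it takes over 72 s, if anything falls off the work surface, if the arm or the gripper's body presses on something with over 40 N, if the wrist force passes 120 N, or if a joint passes its speed limit or range.

## Robot

A 6-joint arm with a two-finger parallel gripper is mounted at the origin on the work surface. World frame = base frame: x ahead of the robot, y to its left, z up, the work surface at z = 0. Lengths are in m, angles in rad, forces in N, time in s.
With the tool pointing down it reaches from about 0.35 to 0.875 m from the base axis. Payload 4.2 kg.
Tool frame: the origin (TCP) lies midway between the tips of the shut fingers; the grasp point (between the pads) lies 19 mm behind it; z points along the fingers, y is the line along which they close (so a half turn about z gives the same grasp; the last joint's range is limited). The gripper opens to 87 mm and grips with 3 to 60 N. Pads are 19 mm wide; open, the fingers measure 117 mm over their backs; the gripper's body (75 mm by 190 mm) begins 51 mm behind the grasp point.
Start: joints at [-1.076, 0.385, 0.008, 0, -1.194, -0.259], TCP at [0.146, -0.608, 0.223] pointing down, gripper open.
Joint ranges: [-3.14, 3.14], [-1.21, 2.06], [-1.07, 1.41], [-3.16, 2.05], [-2.99, -0.16], [-3.1, 3.1]. Speed limits (rad/s): [2.79, 2.79, 3.14, 3.14, 3.14, 3.14].

## Interface

Orientations are given as [roll, pitch, yaw] about the fixed x, y, z axes, in that order (R = Rz(yaw) Ry(pitch) Rx(roll)).
In Python, from station import manip gives the robot as it stands.
- The arm moves only by the tool send_rows, never from a script. Its argument "motion" is one flat list of numbers, 7 for each row, row after row: the opening, from 0 (shut) to 1 (fully open), then the shift along the tool's x, y, z in mm, then the turn, a rotation vector about the tool's x, y, z in degrees. A call has 1 to 8 rows; each row shifts and turns the commanded pose from where the row before left it, along the tool's axes as they then stand; what a row does not reach is not made up. A row lasts 1/10 s, in which the tool goes at most 50 mm and 8.59 degrees, less where a joint would pass 70% of its speed; a pose out of reach is approached as far as the arm can. A call with a gripper value outside its range is refused whole. The fingers move at their own pace and stop on an object; the grip force is fixed at half the most. Time passes only in rows, so rows that do not move let the fingers close. It gives the time, the measured TCP pose, the force, the opening and the grip force at its end, in the units of the state.
- manip.sense(): the state, without advancing time (a new reading comes with each control period).
- manip.camera(name): name is "scene" or "top" or "wrist"; returns a dict with "frame" (480x640x3 uint8, red, green, blue), "range_z" (480x640 float32, m along the optical axis (not along the pixel's ray), 0 where there is no reading), "fx", "fy", "cx", "cy" (pixels), "D" ([k1, k2, p1, p2, k3] as OpenCV has them; the pictures are not rectified), "rvec" (rotation vector, rad) and "tvec" (3), from world to camera coordinates, as OpenCV has them. Camera axes: x right, y down, z forward; pixel columns grow to the right and rows downward; lengths in m; the calibration is good to about 2 mm. A picture is of the moment at which its call begins.
- manip.sign_off(): hands the job in; it is judged then, once.
The state is a dict: "clock": time; "joint_pos": joint angles; "joint_vel": joint speeds; "joint_torque": joint torques, N m; "tool_pos": TCP position; "orientation": TCP orientation; "ft_force": force on the tool from outside, world axes, zero at the start; "moment": the same for the moment, N m; "grip_width": opening from 0.0 (shut) to 1.0 (fully open); "grip_force": force on a finger pad.
Only numpy, scipy, OpenCV 4.12 (cv2) and the standard library are available. Lean on these libraries where they do the work, as an engineer would, in place of code of your own. Each camera call takes 0.05 s, during which the arm holds its last target. There are 200 camera calls.

## Working session

There is one attempt and no reset: what is moved stays moved. The work goes in short steps, Python scripts to look and compute and a tool call to move; the robot and the scene stay as the last step left them, time stands still between calls to the robot, and variables do not carry over. Pictures are saved under pics/ and viewed, at most 10 in all, crops included, and the job is handed in when it is done.

Besides the shell and the picture viewer there is one more tool, called as name(argument=value, ...) on one line, values as JSON. send_rows: Moves the arm, as the interface text tells. Its arguments: {"type":"object","properties":{"motion":{"type":"array"}},"required":["motion"]}

```bash
mkdir -p pics; ls; cat > h.py <<'E'
import numpy as np,cv2
from station import manip
def cam(n,save=None):
    c=manip.camera(n)
    if save: cv2.imwrite('pics/'+save,c['frame'][:,:,::-1])
    np.savez('/tmp/'+(save or n)+'.npz',**c)
    return c
def K(c): return np.array([[c['fx'],0,c['cx']],[0,c['fy'],c['cy']],[0,0,1.]])
def pose(c): return cv2.Rodrigues(np.array(c['rvec'],float))[0],np.array(c['tvec'],float).ravel()
def ray(c,uv):
    R,t=pose(c);p=cv2.undistortPoints(np.array(uv,float).reshape(-1,1,2),K(c),np.array(c['D'],float)).reshape(-1,2)
    d=np.c_[p,np.ones(len(p))]@R
    return -R.T@t,d
def onplane(c,uv,z):
    o,d=ray(c,uv);return o+d*((z-o[2])/d[:,2])[:,None]
def cloud(c):
    v,u=np.mgrid[0:480,0:640];uv=np.c_[u.ravel(),v.ravel()]
    o,d=ray(c,uv);z=c['range_z'].ravel()
    P=o+d*z[:,None];P[z==0]=np.nan
    return P.reshape(480,640,3)
def tri(c1,u1,c2,u2):
    o1,d1=ray(c1,u1);o2,d2=ray(c2,u2);d1=d1[0];d2=d2[0]
    s=np.linalg.lstsq(np.c_[d1,-d2],o2-o1,rcond=None)[0]
    a,b=o1+s[0]*d1,o2+s[1]*d2
    return (a+b)/2,np.linalg.norm(a-b)
E
python3 - <<'E'
from h import *
for n in('scene','top'):
    c=cam(n,n+'.png');R,t=pose(c);print(n,-R.T@t,R[2],c['fx'])
print(manip.sense())
E
```

```text
pics
scene [0.97741878 0.3989292  0.8448144 ] [-0.4668783  -0.44148893 -0.76623246] 479.99175217654573
top [ 0.32502229 -0.00141733  1.39162876] [ 0.15284516 -0.02330409 -0.98797534] 569.8719388139536
{'clock': 0.1, 'joint_pos': array([-1.07640078e+00,  3.85450536e-01,  6.79512583e-03, -4.31543928e-04,
       -1.19402053e+00, -2.58594487e-01]), 'joint_vel': array([ 2.35458432e-04, -8.86305135e-04,  2.80289105e-03,  1.30643331e-03,
        1.44552196e-05,  2.93637686e-04]), 'joint_torque': array([-7.26176168e-04, -3.91689348e+01,  1.87935144e+01,  4.23189640e+00,
        1.34883742e-02, -7.05533125e-05]), 'tool_pos': array([ 0.14590287, -0.60718449,  0.22159987]), 'orientation': array([ 3.13967297e+00, -9.30244316e-05, -2.90595065e+00]), 'ft_force': array([ 0.47025738, -0.21783144, -0.14562869]), 'moment': array([0.07169233, 0.00422497, 0.05201079]), 'grip_force': 0.0, 'grip_width': 1.0021118419935389}
```

View pics/scene.png

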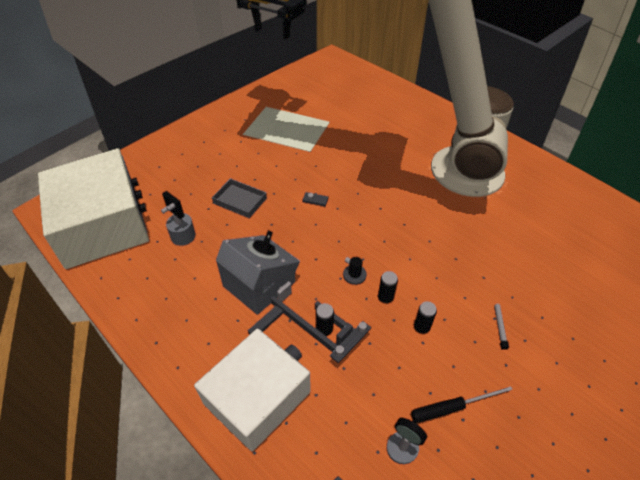

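View pics/top.png

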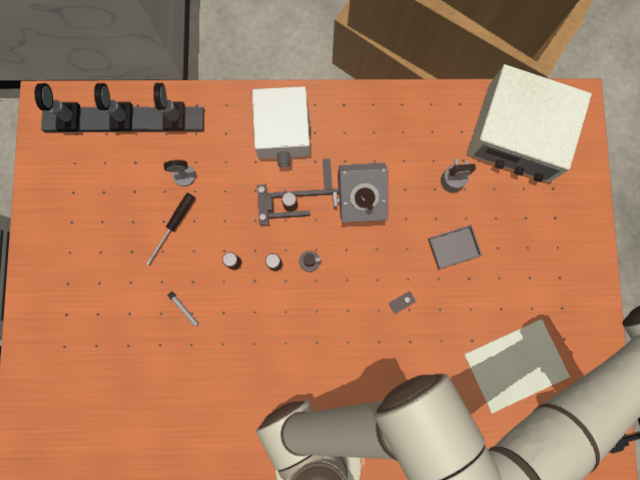

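The scene view shows the loose cells at (388,288) and (426,318), the lead cell at (325,318), the post base at (355,270) and the console at (258,268). The top view shows the loose cells at (231,260) and (273,262), the lead cell at (289,200), the knob at (365,198), the post at (310,260), and the fence at (264,205).

```bash
python3 - <<'E'
from h import *
T=dict(np.load('/tmp/top.png.npz'));S=dict(np.load('/tmp/scene.png.npz'))
def cap(c,u,v,r=12):
    g=c['frame'].astype(int);sat=g.max(2)-g.min(2)
    m=((g.min(2)>95)&(sat<45)).astype(np.uint8)
    w=np.zeros_like(m);w[v-r:v+r,u-r:u+r]=1
    n,l,st,ce=cv2.connectedComponentsWithStats(m*w)
    i=1+np.argmax(st[1:,4]);return ce[i],st[i]
for n,t,s in(('A',(273,262),(388,278)),('B',(231,260),(426,310)),('L',(289,200),(325,311))):
    a,sa=cap(T,*t);b,sb=cap(S,*s)
    p,e=tri(T,a,S,b);print(n,a,sa[2:],b,sb[2:],p.round(4),e.round(4),onplane(T,[a],.07)[0].round(4),onplane(S,[b],.07)[0].round(4))
P=cloud(T);
for n,p in(('con',(346,175)),('con2',(382,213)),('knob',(365,198)),('rail',(300,194)),('tab',(250,330)),('fence',(264,205))):print(n,P[p[1],p[0]].round(4))
crop=T['frame'][150:285,215:400,::-1]
cv2.imwrite('pics/crop.png',cv2.resize(crop,None,fx=4.3,fy=4.3,interpolation=cv2.INTER_CUBIC))
E
```

```text
A [272.40764331 260.47133758] [ 14  14 157] [389.11564626 277.55782313] [ 15  12 147] [0.473  0.101  0.0668] 0.0021 [0.4732 0.0999 0.07  ] [0.4745 0.1031 0.07  ]
B [229.45751634 259.01960784] [ 14  13 153] [427.70833333 308.20238095] [ 16  14 168] [0.4774 0.201  0.0675] 0.0026 [0.4777 0.1995 0.07  ] [0.4784 0.2028 0.07  ]
L [288.57608696 197.65217391] [ 24  14 184] [324.32044199 310.33701657] [ 16  14 181] [0.6216 0.0632 0.0693] 0.0031 [0.6223 0.0619 0.07  ] [0.621  0.0648 0.07  ]
con [ 0.6625 -0.0723  0.1223]
con2 [ 0.5841 -0.1594  0.0652]
knob [ 0.6061 -0.1139  0.1317]
rail [0.6433 0.0362 0.0167]
tab [0.3137 0.1584 0.0027]
fence [0.6134 0.1235 0.0307]
```

View pics/crop.png

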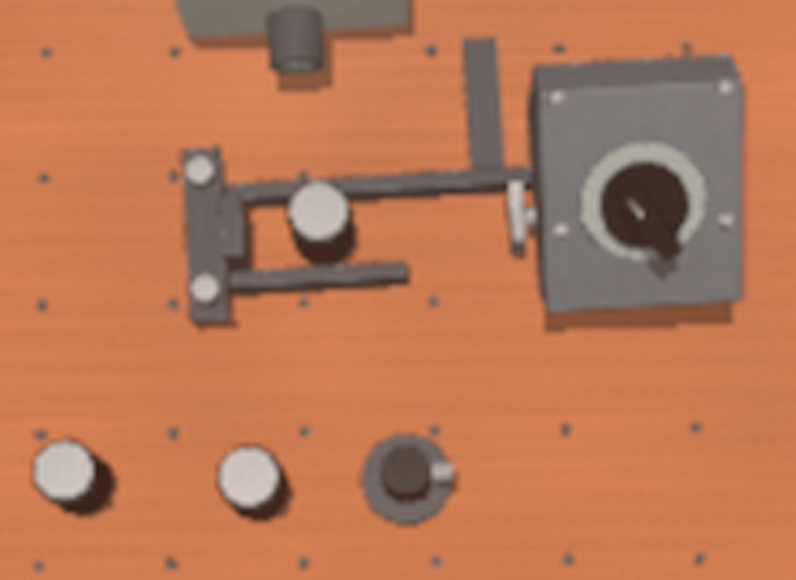

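The crop shows the fence at about (205,235), the near rail from (230,285) to (405,272), the far rail running to (535,178), the pusher at (517,215) and the knob at (645,205). The lane is turned roughly 4°. I'll move the wrist camera over the feeder.

send_rows(motion=[1,0,0,-15,0,0,-8,1,0,0,-15,0,0,-8,1,0,0,-15,0,0,-8,1,0,0,-15,0,0,-8,1,0,0,-15,0,0,-8,1,0,0,-15,0,0,-8,1,0,0,-15,0,0,-8,1,0,0,-15,0,0,-8])

```text
clock: 0.9
tool_pos: [0.146, -0.6074, 0.3425]
orientation: [3.141, 0.001, -1.783]
ft_force: [0.3, -0.7, -1.0]
grip_width: 1.003
grip_force: 0.0
```

send_rows(motion=[1,0,0,0,0,0,-8,1,0,0,0,0,0,-8])

```text
clock: 1.1
tool_pos: [0.1461, -0.6076, 0.3426]
orientation: [-3.141, 0.0, -1.504]
ft_force: [-0.2, -0.3, -1.0]
grip_width: 1.001
grip_force: 0.0
```

```bash
cat >> h.py <<'E'
from scipy.spatial.transform import Rotation as Ro
def tool():
    s=manip.sense();return Ro.from_euler('xyz',s['orientation']),np.array(s['tool_pos']),s
def go(pos,rpy=None):
    R,p,s=tool();print('shift mm',(R.inv().apply(np.array(pos)-p)*1000).round(1))
    if rpy is not None: print('rotvec deg',np.degrees((R.inv()*Ro.from_euler('xyz',rpy)).as_rotvec()).round(2))
E
python3 - <<'E'
from h import *
T=dict(np.load('/tmp/top.png.npz'))
a,b=onplane(T,[(274,195.5),(337,191)],.022);print(a,b,np.degrees(np.arctan2(-(a-b)[0],(a-b)[1])))
a,b=onplane(T,[(270,214.5),(309,212)],.022);print(a,b,np.degrees(np.arctan2(-(a-b)[0],(a-b)[1])))
R,p,s=tool();print(p,s['orientation'],R.as_matrix().round(3));go((.53,.03,.35),(np.pi,0,-np.pi/2+.07))
E
```

```text
[0.6388391  0.09987582 0.022     ] [ 0.64879403 -0.055013    0.022     ] 3.6774264544855346
[0.59146446 0.10958201 0.022     ] [0.59676665 0.01437362 0.022     ] 3.187532032643793
[ 0.146128   -0.60761594  0.34257157] [-3.14118107e+00  3.65351135e-05 -1.50381037e+00] [[ 0.067 -0.998  0.   ]
 [-0.998 -0.067  0.   ]
 [-0.    -0.    -1.   ]]
shift mm [-610.5 -425.7   -7.2]
rotvec deg [-0.02  0.   -0.17]
```

send_rows(motion=[1,-38,-27,0,0,0,0,1,-38,-27,0,0,0,0,1,-38,-27,0,0,0,0,1,-38,-27,0,0,0,0,1,-38,-27,0,0,0,0,1,-38,-27,0,0,0,0,1,-38,-27,0,0,0,0,1,-38,-27,0,0,0,0])

```text
clock: 1.9
tool_pos: [0.3433, -0.2891, 0.3423]
orientation: [3.142, 0.0, -1.51]
ft_force: [1.2, -0.9, -0.6]
grip_width: 1.0
grip_force: 0.0
```

send_rows(motion=[1,-38,-27,0,0,0,0,1,-38,-27,0,0,0,0,1,-38,-27,0,0,0,0,1,-38,-27,0,0,0,0,1,-38,-27,0,0,0,0,1,-38,-27,0,0,0,0,1,-38,-27,0,0,0,0,1,-38,-27,0,0,0,0])

```text
clock: 2.7
tool_pos: [0.5404, 0.0275, 0.3423]
orientation: [3.141, -0.0, -1.509]
ft_force: [0.9, -0.5, -0.1]
grip_width: 1.002
grip_force: 0.0
```

send_rows(motion=[1,0,0,0,0,0,0,1,0,0,0,0,0,0])

```text
clock: 2.9
tool_pos: [0.54, 0.0265, 0.3414]
orientation: [3.139, -0.001, -1.508]
ft_force: [0.1, -0.0, -0.0]
grip_width: 0.997
grip_force: 0.0
```

```bash
python3 - <<'E'
from h import *
R,p,s=tool();print(p,s['orientation'],s['joint_pos'])
c=cam('wrist','w1.png');Rc,t=pose(c);print(-Rc.T@t,Rc.round(3),c['fx'])
E
```

```text
[0.53995326 0.02650201 0.34137932] [ 3.13902563e+00 -5.04371071e-04 -1.50783051e+00] [ 3.48979091e-01  1.79890791e-01  1.67554624e-02 -2.43483257e-04
 -1.41026604e+00 -2.85974687e-01]
[ 0.54521084 -0.04310165  0.50357216] [[-0.998 -0.064  0.003]
 [-0.061  0.965  0.254]
 [-0.019  0.253 -0.967]] 354.3125533371031
```

View pics/w1.png

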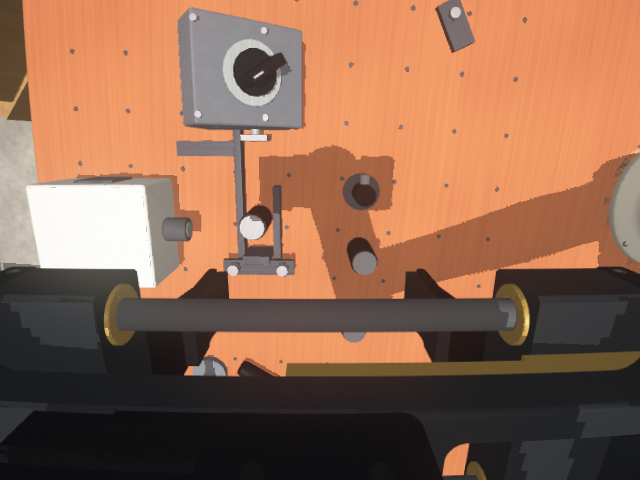

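The wrist view shows the far rail at column 240 (rows 135–255), the near rail at column 277 (rows 185–255), the fence at (258,262), the lead cap at (253,226), cell A's cap at (363,263), the pusher at (255,137) and the knob at (262,70).

```bash
python3 - <<'E'
from h import *
C={n:dict(np.load(f'/tmp/{n}.png.npz')) for n in('w1','top','scene')}
y0=np.radians(3.7);
for n,c in C.items():
    P=cloud(c);X=P.reshape(-1,3)
    tb=X[(X[:,0]>.4)&(X[:,0]<.55)&(X[:,1]>-.1)&(X[:,1]<.25)];print(n,'table z',np.nanmedian(tb[:,2]).round(4),'noise',np.nanstd(tb[abs(tb[:,2])<.01,2]).round(4))
    g=c['frame'].astype(int).reshape(-1,3);grey=(g.max(1)-g.min(1)<40)
    zr=X[:,2]-np.nanmedian(tb[:,2])
    # rails
    for nm,(ya,yb,xa,xb) in dict(far=(-.02,.08,.625,.665),near=(.035,.08,.58,.615)).items():
        m=grey&(zr>.014)&(zr<.03)&(X[:,1]>ya)&(X[:,1]<yb)&(X[:,0]>xa)&(X[:,0]<xb)
        Q=X[m]
        if len(Q)>10:
            k,b=np.polyfit(Q[:,1],Q[:,0],1);r=Q[:,0]-k*Q[:,1]-b
            k,b=np.polyfit(Q[abs(r)<.006][:,1],Q[abs(r)<.006][:,0],1)
            print(nm,len(Q),'deg',np.degrees(np.arctan(-k)).round(2),'x at y=.05',(k*.05+b).round(4),'z',np.median(Q[:,2]).round(4))
    # panel plane
    m=grey&(X[:,0]>.57)&(X[:,0]<.68)&(X[:,1]>-.165)&(X[:,1]<-.06)&(zr>.05)&(g.max(1)<140)
    Q=X[m]
    for _ in range(6):
        A=np.c_[Q[:,:2],np.ones(len(Q))];w=np.linalg.lstsq(A,Q[:,2],rcond=None)[0];r=Q[:,2]-A@w;Q=Q[abs(r)<max(.003,r.std())]
    nv=np.array([-w[0],-w[1],1]);nv/=np.linalg.norm(nv)
    print('panel n',nv.round(3),'tilt',np.degrees(np.arccos(nv[2])).round(1),'az',np.degrees(np.arctan2(-nv[1],-nv[0])).round(2),len(Q),'w',w.round(4))
    # knob points above panel
    h=(X-np.array([0,0,w[2]]))@nv
    near=(abs(X[:,0]-.61)<.05)&(abs(X[:,1]+.113)<.05)
    for lo,hi in((.006,.016),(.03,.045)):
        Q=X[near&(h>lo)&(h<hi)]
        if len(Q)>5:print('knob',lo,len(Q),Q.mean(0).round(4),np.median(h[near&(h>lo)&(h<hi)]).round(4))
E
```

```text
w1 table z 0.4349 noise 0.0016
panel n [-0. -0.  1.] tilt 0.0 az 0.0 0 w [0. 0. 0.]
top table z -0.0001 noise 0.0031
far 115 deg 1.77 x at y=.05 0.6459 z 0.0217
near 84 deg 1.79 x at y=.05 0.5949 z 0.0217
panel n [-0.566 -0.028  0.824] tilt 34.5 az 2.86 1085 w [ 0.6862  0.0342 -0.3264]
knob 0.006 233 [ 0.6179 -0.1143  0.1059] 0.01
knob 0.03 99 [ 0.5996 -0.1148  0.1265] 0.0377
scene table z 0.0009 noise 0.002
far 307 deg 6.0 x at y=.05 0.6461 z 0.0224
near 31 deg -8.99 x at y=.05 0.5917 z 0.0227
panel n [-0.554 -0.026  0.832] tilt 33.7 az 2.7 775 w [ 0.6657  0.0314 -0.3129]
knob 0.006 178 [ 0.6193 -0.1085  0.1079] 0.0102
knob 0.03 70 [ 0.6038 -0.1092  0.1288] 0.0366
  ret = _var(a, axis=axis, dtype=dtype, out=out, ddof=ddof,
  arrmean = um.true_divide(arrmean, div, out=arrmean,
  ret = ret.dtype.type(ret / rcount)
```

```bash
python3 - <<'E' 2>/dev/null
from h import *
c=dict(np.load('/tmp/w1.png.npz'));P=cloud(c);X=P.reshape(-1,3);g=c['frame'].astype(int).reshape(-1,3);grey=(g.max(1)-g.min(1)<40)
tb=X[(X[:,0]>.35)&(X[:,0]<.5)&(X[:,1]>-.2)&(X[:,1]<-.0)];z0=np.nanmedian(tb[:,2]);print('table',z0,np.nanstd(tb[:,2]-z0))
zr=X[:,2]-z0
uv=np.c_[np.tile(np.arange(640),480),np.repeat(np.arange(480),640)]
def prof(nm,ya,yb,xa,xb,z=.022):
    pts=[]
    m=grey&(zr>.016)&(zr<.03)&(X[:,1]>ya)&(X[:,1]<yb)&(X[:,0]>xa)&(X[:,0]<xb)
    for v in np.unique(uv[m,1]):
        u=uv[m&(uv[:,1]==v),0]
        if len(u)>2:
            q=onplane(c,[(u.min()-.5,v),(u.max()+.5,v)],z);pts.append([q[:,1].mean(),q[:,0].mean(),q[0,0]-q[1,0]])
    pts=np.array(pts);k,b=np.polyfit(pts[:,0],pts[:,1],1)
    print(nm,len(pts),'deg',np.degrees(np.arctan(-k)).round(2),'x@.05',(k*.05+b).round(4),'w',pts[:,2].mean().round(4),'rms',(pts[:,1]-k*pts[:,0]-b).std().round(4),'y',pts[:,0].min().round(4),pts[:,0].max().round(4), 'z',np.median(X[m,2]).round(4))
prof('far',-.04,.09,.63,.66);prof('near',.0,.09,.575,.61)
# slices in feeder frame for fence/pusher by depth heights
yaw=np.radians(3.5);ex=np.array([np.cos(yaw),np.sin(yaw)]);ey=np.array([-np.sin(yaw),np.cos(yaw)])
O=np.array([.62,.04]);F=np.c_[(X[:,:2]-O)@ex,(X[:,:2]-O)@ey]
def ext(nm,m):
    print(nm,m.sum(),'x',np.nanpercentile(F[m,0],[2,50,98]).round(4),'y',np.nanpercentile(F[m,1],[2,50,98]).round(4),'z',np.median(X[m,2]).round(4))
ext('fencetop',(zr>.045)&(zr<.056)&(abs(F[:,0])<.03)&(F[:,1]>.04)&(F[:,1]<.12))
ext('pusher',(zr>.032)&(zr<.045)&(abs(F[:,0])<.03)&(F[:,1]<-.06)&(F[:,1]>-.12))
ext('lead',(zr>.064)&(zr<.075)&(abs(F[:,0])<.03)&(F[:,1]>-.04)&(F[:,1]<.06))
ext('A',(zr>.062)&(zr<.075)&(abs(X[:,0]-.475)<.03)&(abs(X[:,1]-.1)<.03))
m=grey&(X[:,0]>.57)&(X[:,0]<.69)&(X[:,1]>-.165)&(X[:,1]<-.06)&(zr>.05)&(g.max(1)<140)
Q=X[m]
for _ in range(8):
    A=np.c_[Q[:,:2],np.ones(len(Q))];w=np.linalg.lstsq(A,Q[:,2],rcond=None)[0];r=Q[:,2]-A@w;Q=Q[abs(r)<max(.002,r.std())]
nv=np.array([-w[0],-w[1],1]);nv/=np.linalg.norm(nv)
print('panel n',nv.round(3),np.degrees(np.arccos(nv[2])).round(1),np.degrees(np.arctan2(-nv[1],-nv[0])).round(2),len(Q))
h=(X-np.array([0,0,w[2]]))@nv;near=(abs(X[:,0]-.61)<.05)&(abs(X[:,1]+.113)<.05)
for lo,hi in((.006,.016),(.032,.042)):
    mm=near&(h>lo)&(h<hi);Q=X[mm];q=cv2.minAreaRect(uv[mm].astype(np.float32));print('knob',lo,len(Q),Q.mean(0).round(4),np.median(h[mm]).round(4),q)
    if lo>.02:
        k=X[mm]-Q.mean(0);e,V=np.linalg.eigh(k.T@k);d=V[:,2];us=np.array([0,0,1])-nv*nv[2];us/=np.linalg.norm(us);print('bar dir',d.round(3),'angle ccw of upslope',np.degrees(np.arctan2(nv@np.cross(us,d),us@d)).round(1),'axis base pt',(Q.mean(0)-nv*np.median(h[mm])).round(4), 'len',np.ptp(k@d).round(4))
    else:
        print('ring ellipse',cv2.minEnclosingCircle(uv[mm].astype(np.float32)))
E
```

```text
table 0.4197120190328238 0.21791668927431665
```

```bash
cat > m.py <<'E'
from h import *
import sys
def meas(name):
    c=dict(np.load(f'/tmp/{name}.png.npz'));P=cloud(c);X=P.reshape(-1,3).copy();g=c['frame'].astype(int).reshape(-1,3);grey=(g.max(1)-g.min(1)<40)
    X[X[:,2]>.2]=np.nan
    tb=X[(X[:,0]>.35)&(X[:,0]<.5)&(X[:,1]>-.2)&(X[:,1]<-.0)];z0=np.nanmedian(tb[:,2]);print('table',z0.round(4))
    zr=X[:,2]-z0
    uv=np.c_[np.tile(np.arange(640),480),np.repeat(np.arange(480),640)]
    def prof(nm,ya,yb,xa,xb,z=.022):
        pts=[]
        m=grey&(zr>.016)&(zr<.03)&(X[:,1]>ya)&(X[:,1]<yb)&(X[:,0]>xa)&(X[:,0]<xb)
        for v in np.unique(uv[m,1]):
            u=uv[m&(uv[:,1]==v),0]
            if len(u)>2:
                q=onplane(c,[(u.min()-.5,v),(u.max()+.5,v)],z);pts.append([q[:,1].mean(),q[:,0].mean(),q[0,0]-q[1,0]])
        pts=np.array(pts);k,b=np.polyfit(pts[:,0],pts[:,1],1)
        print(nm,len(pts),'deg',np.degrees(np.arctan(-k)).round(2),'x@.05',(k*.05+b).round(4),'w',pts[:,2].mean().round(4),'rms',(pts[:,1]-k*pts[:,0]-b).std().round(4),'y',pts[:,0].min().round(4),pts[:,0].max().round(4), 'z',np.median(X[m,2]).round(4))
    prof('far',-.04,.09,.63,.66);prof('near',.0,.09,.575,.61)
    yaw=np.radians(3.5);ex=np.array([np.cos(yaw),np.sin(yaw)]);ey=np.array([-np.sin(yaw),np.cos(yaw)])
    O=np.array([.62,.04]);F=np.c_[(X[:,:2]-O)@ex,(X[:,:2]-O)@ey]
    def ext(nm,m):
        if m.sum()>5:print(nm,m.sum(),'x',np.nanpercentile(F[m,0],[2,50,98]).round(4),'y',np.nanpercentile(F[m,1],[2,50,98]).round(4),'z',np.median(X[m,2]).round(4))
    ext('fencetop',(zr>.045)&(zr<.056)&(abs(F[:,0])<.03)&(F[:,1]>.04)&(F[:,1]<.12))
    ext('pusher',(zr>.032)&(zr<.045)&(abs(F[:,0])<.03)&(F[:,1]<-.06)&(F[:,1]>-.12))
    ext('incell',(zr>.064)&(zr<.075)&(abs(F[:,0])<.03)&(F[:,1]>-.08)&(F[:,1]<.06))
    ext('A',(zr>.062)&(zr<.075)&(abs(X[:,0]-.475)<.03)&(abs(X[:,1]-.1)<.03))
    m=grey&(X[:,0]>.57)&(X[:,0]<.69)&(X[:,1]>-.165)&(X[:,1]<-.06)&(zr>.05)&(g.max(1)<140)
    Q=X[m]
    for _ in range(8):
        A=np.c_[Q[:,:2],np.ones(len(Q))];w=np.linalg.lstsq(A,Q[:,2],rcond=None)[0];r=Q[:,2]-A@w;Q=Q[abs(r)<max(.002,r.std())]
    nv=np.array([-w[0],-w[1],1]);nv/=np.linalg.norm(nv)
    print('panel n',nv.round(3),np.degrees(np.arccos(nv[2])).round(1),np.degrees(np.arctan2(-nv[1],-nv[0])).round(2),len(Q))
    h=(X-np.array([0,0,w[2]]))@nv;near=(abs(X[:,0]-.61)<.05)&(abs(X[:,1]+.113)<.05)
    for lo,hi in((.006,.016),(.032,.042)):
        mm=near&(h>lo)&(h<hi);Q=X[mm];hm=np.median(h[mm])
        print('knob',lo,len(Q),Q.mean(0).round(4),hm.round(4),'base',(Q.mean(0)-nv*hm).round(4))
        if lo>.02:
            k=X[mm]-Q.mean(0);e,V=np.linalg.eigh(k.T@k);d=V[:,2];us=np.array([0,0,1])-nv*nv[2];us/=np.linalg.norm(us);d=d*np.sign(d@us);print('bar dir',d.round(3),'deg ccw of upslope',np.degrees(np.arctan2(nv@np.cross(us,d),us@d)).round(1),'mid',(Q.mean(0)+d*((k@d).max()+(k@d).min())/2).round(4),'len',np.ptp(k@d).round(4))
    # light ring around disc: ellipse centre
    ring=near&(g.min(1)>135)&(abs(h)<.006)
    Q=X[ring];
    if ring.sum()>20:
        hull=cv2.convexHull(uv[ring].astype(np.float32));el=cv2.fitEllipse(hull);o,dd=ray(c,[el[0]]);s=(w[2]*nv[2]-o@nv)/(dd[0]@nv);print('ring',ring.sum(),el,'pt',(o+s*dd[0]).round(4))
for n in sys.argv[1:]: print('==',n);meas(n)
E
python3 m.py w1 2>&1|grep -v Warn; python3 m.py scene top 2>&1 |grep -E "==|ring|panel|knob|bar"
```

```text
return _methods._mean(a, axis=axis, dtype=dtype,
  ret = ret.dtype.type(ret / rcount)
  print('knob',lo,len(Q),Q.mean(0).round(4),hm.round(4),'base',(Q.mean(0)-nv*hm).round(4))
  ret = um.true_divide(
  k=X[mm]-Q.mean(0);e,V=np.linalg.eigh(k.T@k);d=V[:,2];us=np.array([0,0,1])-nv*nv[2];us/=np.linalg.norm(us);d=d*np.sign(d@us);print('bar dir',d.round(3),'deg ccw of upslope',np.degrees(np.arctan2(nv@np.cross(us,d),us@d)).round(1),'mid',(Q.mean(0)+d*((k@d).max()+(k@d).min())/2).round(4),'len',np.ptp(k@d).round(4))
== w1
table 0.0001
far 87 deg 2.74 x@.05 0.6438 w 0.0099 rms 0.0009 y -0.0394 0.09 z 0.0218
near 55 deg 2.89 x@.05 0.5932 w 0.0122 rms 0.0018 y 0.0141 0.0898 z 0.0219
fencetop 277 x [-0.0231 -0.0009  0.0281] y [0.0655 0.0714 0.0886] z 0.0507
pusher 204 x [-0.0185  0.0014  0.0239] y [-0.0994 -0.0883 -0.0845] z 0.0399
incell 535 x [-0.0154 -0.0006  0.0143] y [0.0065 0.0215 0.0362] z 0.0698
A 555 x [-0.1593 -0.1436 -0.1284] y [0.0533 0.0676 0.0834] z 0.0698
panel n [-0.206  0.101  0.973] 13.3 -26.05 446
knob 0.006 1007 [ 0.6446 -0.0922  0.1202] 0.0088 base [ 0.6464 -0.0931  0.1116
[... 958 characters left out ...]
7 -1.28 338
knob 0.006 98 [ 0.6256 -0.1075  0.1136] 0.0077 base [ 0.6289 -0.1075  0.1067]
knob 0.032 35 [ 0.6064 -0.1063  0.132 ] 0.0331 base [ 0.6208 -0.1066  0.1022]
bar dir [0.648 0.657 0.386] deg ccw of upslope 42.3 mid [ 0.6035 -0.1093  0.1303] len 0.0327
== top
panel n [-0.565 -0.028  0.825] 34.4 2.81 787
knob 0.006 229 [ 0.6181 -0.1142  0.1061] 0.01 base [ 0.6237 -0.1139  0.0978]
knob 0.032 91 [ 0.5996 -0.1146  0.1265] 0.0377 base [ 0.6209 -0.1135  0.0955]
bar dir [0.651 0.608 0.455] deg ccw of upslope 35.1 mid [ 0.5988 -0.1153  0.126 ] len 0.0439
ring 230 ((363.4595031738281, 196.76788330078125), (25.847604751586914, 41.66050720214844), 87.27993774414062) pt [ 0.6176 -0.1138  0.0935]
```

```bash
python3 - <<'E'
from h import *
go((.4727,.0992,.14),(np.pi,0,-1.521))
E
```

```text
shift mm [-77.7  62.  202. ]
rotvec deg [ 0.09 -0.02  0.68]
```

send_rows(motion=[1,-26,20,40,0.1,0,0.7,1,-26,21,40,0,0,0,1,-25.7,21,40,0,0,0,1,0,0,41,0,0,0,1,0,0,41,0,0,0,1,0,0,30,0,0,0,1,0,0,0,0,0,0])

```text
clock: 3.65
tool_pos: [0.4734, 0.0945, 0.1118]
orientation: [3.135, -0.003, -1.524]
ft_force: [-0.5, -0.1, -0.6]
grip_width: 1.001
grip_force: 0.0
```

```bash
python3 - <<'E'
from h import *
print(tool()[1],tool()[2]['orientation']);go((.4727,.0992,.03),(np.pi,0,-1.521));c=cam('wrist','w2.png')
c=cam('scene','s2.png')
E
python3 m.py w2 2>&1 | grep -E "==|panel|knob|bar|ring|pusher|fence|far|near|incell|A "
```

```text
[0.47344396 0.09454679 0.1118102 ] [ 3.13498439 -0.00347308 -1.52415804]
shift mm [-5.  -0.  81.8]
rotvec deg [ 0.38 -0.2  -0.18]
  print('knob',lo,len(Q),Q.mean(0).round(4),hm.round(4),'base',(Q.mean(0)-nv*hm).round(4))
  k=X[mm]-Q.mean(0);e,V=np.linalg.eigh(k.T@k);d=V[:,2];us=np.array([0,0,1])-nv*nv[2];us/=np.linalg.norm(us);d=d*np.sign(d@us);print('bar dir',d.round(3),'deg ccw of upslope',np.degrees(np.arctan2(nv@np.cross(us,d),us@d)).round(1),'mid',(Q.mean(0)+d*((k@d).max()+(k@d).min())/2).round(4),'len',np.ptp(k@d).round(4))
  k=X[mm]-Q.mean(0);e,V=np.linalg.eigh(k.T@k);d=V[:,2];us=np.array([0,0,1])-nv*nv[2];us/=np.linalg.norm(us);d=d*np.sign(d@us);print('bar dir',d.round(3),'deg ccw of upslope',np.degrees(np.arctan2(nv@np.cross(us,d),us@d)).round(1),'mid',(Q.mean(0)+d*((k@d).max()+(k@d).min())/2).round(4),'len',np.ptp(k@d).round(4))
== w2
far 132 deg 2.94 x@.05 0.6423 w 0.0128 rms 0.0006 y -0.0395 0.0477 z 0.0215
near 106 deg -0.01 x@.05 0.5939 w 0.0162 rms 0.0025 y 0.0152 0.0894 z 0.0217
fencetop 574 x [-0.028  -0.0032  0.0164] y [0.0657 0.0679 0.087 ] z 0.0504
pusher 1138 x [-0.0184 -0.0007  0.0268] y [-0.0996 -0.0876 -0.0838] z 0.039
incell 2454 x [-0.0155 -0.0019  0.0137] y [0.0071 0.0218 0.037 ] z 0.0697
A 2400 x [-0.1594 -0.1439 -0.1282] y [0.0531 0.0669 0.0829] z 0.0698
panel n [-0. -0.  1.] 0.0 0.0 0
knob 0.006 42 [ 0.5802 -0.0652  0.0102] 0.0095 base [ 0.5802 -0.0652  0.0007]
knob 0.032 0 [nan nan nan] nan base [nan nan nan]
    for n in sys.argv[1:]: print('==',n);meas(n)
    k=X[mm]-Q.mean(0);e,V=np.linalg.eigh(k.T@k);d=V[:,2];us=np.array([0,0,1])-nv*nv[2];us/=np.linalg.norm(us);d=d*np.sign(d@us);print('bar dir',d.round(3),'deg ccw of upslope',np.degrees(np.arctan2(nv@np.cross(us,d),us@d)).round(1),'mid',(Q.mean(0)+d*((k@d).max()+(k@d).min())/2).round(4),'len',np.ptp(k@d).round(4))
```

View pics/w2.png

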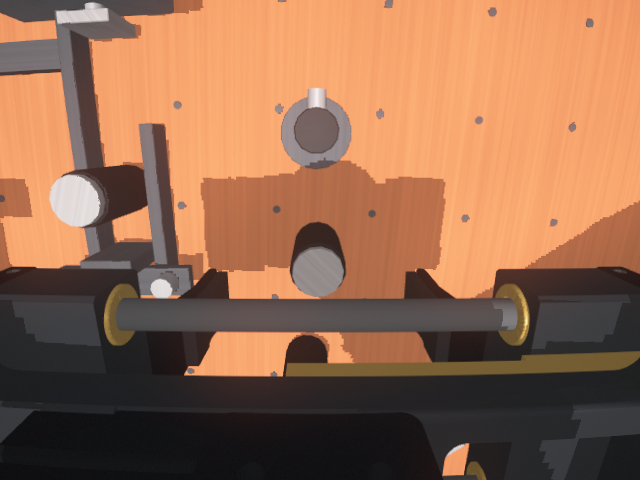

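The wrist view shows cell A's cap at (318,271), centred between the fingers, the post at (317,130), and the lead cap at (78,199).

send_rows(motion=[1,-4.5,0,20,0.4,-0.2,-0.2,1,0,0,30,0,0,0,1,0,0,20,0,0,0,1,0,0,12,0,0,0,1,0,0,0,0,0,0])

```text
clock: 4.25
tool_pos: [0.4778, 0.1018, 0.0337]
orientation: [-3.132, 0.004, -1.519]
ft_force: [-1.0, 0.1, 0.7]
grip_width: 1.001
grip_force: 0.0
```

send_rows(motion=[0,0,0,0,0,0,0,0,0,0,0,0,0,0,0,0,0,0,0,0,0,0,0,0,0,0,0,0,0,0,0,0,0,0,0,0,0,0,0,0,0,0])

```text
clock: 4.85
tool_pos: [0.4771, 0.102, 0.0331]
orientation: [-3.133, 0.004, -1.518]
ft_force: [-0.2, -0.2, 0.2]
grip_width: 0.54
grip_force: 0.0
```

send_rows(motion=[0.54,2,4.4,0,-0.5,0.2,-0.1,0.54,0,0,0,0,0,0,0.54,0,0,0,0,0,0,0.54,0,0,0,0,0,0])

```text
clock: 5.25
tool_pos: [0.4728, 0.0997, 0.0329]
orientation: [3.142, -0.0, -1.516]
ft_force: [-0.1, 0.0, -1.2]
grip_width: 0.534
grip_force: 0.0
```

```bash
python3 - <<'E'
from h import *
go((.4727,.0992,.031),(np.pi,0,-1.521));print(tool()[1:])
E
```

```text
shift mm [0.5 0.1 1.9]
rotvec deg [ 0.   -0.    0.26]
(array([0.47280751, 0.09966191, 0.03289304]), {'clock': 5.25, 'joint_pos': array([ 5.44832534e-01,  3.86098659e-01, -5.69908099e-01,  6.77775038e-05,
       -6.14861240e-01, -4.90572564e-01]), 'joint_vel': array([ 0.00035156,  0.00086644,  0.00105066, -0.00051891,  0.00054147,
       -0.00039738]), 'joint_torque': array([-3.98662392e-03, -3.19900882e+01,  1.15987837e+01,  2.61674613e+00,
       -6.26254376e-03, -2.45440788e-05]), 'tool_pos': array([0.47280751, 0.09966191, 0.03289304]), 'orientation': array([ 3.14154785e+00, -6.82496787e-05, -1.51648099e+00]), 'ft_force': array([-0.09665778,  0.03916164, -1.19433815]), 'moment': array([-0.00127072,  0.08295283,  0.03062676]), 'grip_force': 0.0, 'grip_width': 0.5339692094669638})
```

send_rows(motion=[0,0,0,0,0,0,0.3,0,0,0,0,0,0,0,0,0,0,0,0,0,0,0,0,0,-20,0,0,0,0,0,0,-30,0,0,0,0,0,0,-25,0,0,0,0,0,0,0,0,0,0,0,0,0,0,0,0,0])

```text
clock: 6.05
tool_pos: [0.4723, 0.0996, 0.1077]
orientation: [3.141, 0.001, -1.522]
ft_force: [0.3, 0.0, -2.9]
grip_width: 0.408
grip_force: 30.0
```

```bash
python3 - <<'E'
from h import *
# lane frame estimate
yaw=np.radians(2.85);ex=np.array([np.cos(yaw),np.sin(yaw)]);ey=np.array([-np.sin(yaw),np.cos(yaw)]);O=np.array([.6188,.0397])
for y in(-.05,0):
    q=O+y*ey;print(y,q);go((*q,.033),(np.pi,0,-np.pi/2+yaw))
print(tool()[2]['grip_width'])
E
```

```text
-0.05 [ 0.62128607 -0.01023816]
shift mm [ 116.9 -143.5   74.6]
rotvec deg [ 0.02  0.03 -0.08]
0 [0.6188 0.0397]
shift mm [  66.9 -143.5   74.6]
rotvec deg [ 0.02  0.03 -0.08]
0.4077100910711902
```

send_rows(motion=[0,23.4,-28.6,0,0,0,0,0,23.4,-28.6,0,0,0,0,0,23.4,-28.6,0,0,0,0,0,23.4,-28.6,0,0,0,0,0,23.4,-28.6,0,0,0,0,0,0,0,0,0,0,0,0,0,0,0,0,0,0,0,0,0,0,0,0,0])

```text
clock: 6.85
tool_pos: [0.6197, -0.01, 0.1063]
orientation: [3.138, -0.0, -1.522]
ft_force: [0.3, -0.2, -1.4]
grip_width: 0.406
grip_force: 30.0
```

```bash
python3 - <<'E'
from h import *
go((.62128,-.01024,.033),(np.pi,0,-np.pi/2+np.radians(2.85)))
c=cam('wrist','w3.png')
E
python3 m.py w3 2>&1 | grep -E "==|panel|knob|bar|ring|pusher|fence|far|near|incell|A "
```

```text
shift mm [ 0.3 -1.8 73.3]
rotvec deg [ 0.22 -0.01 -0.04]
  print('knob',lo,len(Q),Q.mean(0).round(4),hm.round(4),'base',(Q.mean(0)-nv*hm).round(4))
  k=X[mm]-Q.mean(0);e,V=np.linalg.eigh(k.T@k);d=V[:,2];us=np.array([0,0,1])-nv*nv[2];us/=np.linalg.norm(us);d=d*np.sign(d@us);print('bar dir',d.round(3),'deg ccw of upslope',np.degrees(np.arctan2(nv@np.cross(us,d),us@d)).round(1),'mid',(Q.mean(0)+d*((k@d).max()+(k@d).min())/2).round(4),'len',np.ptp(k@d).round(4))
== w3
far 102 deg 2.03 x@.05 0.6449 w 0.0088 rms 0.001 y -0.0402 0.089 z 0.0219
near 15 deg -15.23 x@.05 0.5822 w 0.0068 rms 0.0002 y 0.0736 0.0865 z 0.0219
pusher 643 x [-0.0174 -0.003   0.0144] y [-0.0925 -0.0887 -0.0847] z 0.0399
incell 92 x [-0.0189  0.0098  0.0167] y [-0.0664  0.0141  0.0188] z 0.0701
panel n [0.085 0.173 0.981] 11.1 -116.25 1769
knob 0.006 7677 [ 0.6396 -0.0999  0.1205] 0.0106 base [ 0.6387 -0.1018  0.11  ]
knob 0.032 0 [nan nan nan] nan base [nan nan nan]
    for n in sys.argv[1:]: print('==',n);meas(n)
    k=X[mm]-Q.mean(0);e,V=np.linalg.eigh(k.T@k);d=V[:,2];us=np.array([0,0,1])-nv*nv[2];us/=np.linalg.norm(us);d=d*np.sign(d@us);print('bar dir',d.round(3),'deg ccw of upslope',np.degrees(np.arctan2(nv@np.cross(us,d),us@d)).round(1),'mid',(Q.mean(0)+d*((k@d).max()+(k@d).min())/2).round(4),'len',np.ptp(k@d).round(4))
```

View pics/w3.png

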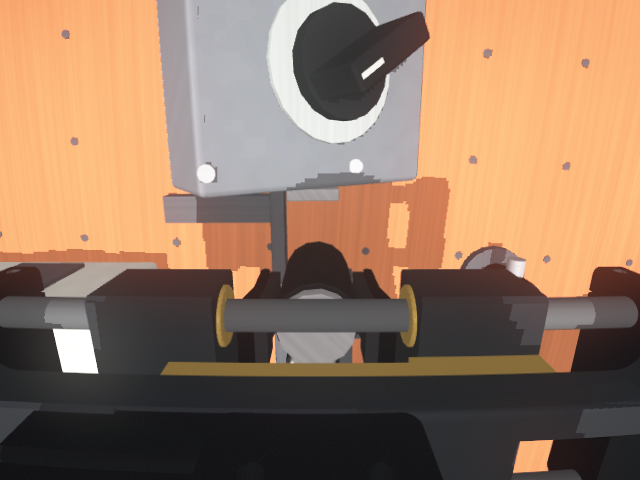

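The wrist view shows the held cell over the gap at (315,320), the far rail at (278,235), the knob disc at (340,60) with its bar running up-right, and the pusher at (313,195).

send_rows(motion=[0,0,-1.5,20,0.2,0,0,0,0,0,20,0,0,0,0,0,0,20,0,0,0,0,0,0,10,0,0,0,0,0,0,2,0,0,0,0,0,0,0,0,0,0,0,0,0,0,0,0,0])

```text
clock: 7.6
tool_pos: [0.6239, -0.0098, 0.0372]
orientation: [-3.136, 0.0, -1.521]
ft_force: [-0.8, 0.2, -1.0]
grip_width: 0.411
grip_force: 30.0
```

```bash
python3 - <<'E'
from h import *
go((.62128,-.01024,.033),(np.pi,0,-np.pi/2+np.radians(2.85)))
E
```

```text
shift mm [0.3 2.6 4.2]
rotvec deg [-0.33  0.01 -0.01]
```

send_rows(motion=[0,0,2,0,-0.2,0,0,0,0,0,0,0,0,0,0,0,0,0,0,0,0,0,0,0,0,0,0,0])

```text
clock: 8.0
tool_pos: [0.6212, -0.0102, 0.0362]
orientation: [-3.141, 0.0, -1.522]
ft_force: [0.1, 0.0, -2.3]
grip_width: 0.405
grip_force: 30.0
```

```bash
python3 - <<'E'
from h import *
go((.62128,-.01024,.033),(np.pi,0,-np.pi/2+np.radians(2.85)))
print(tool()[1:])
E
```

```text
shift mm [ 0.  -0.1  3.2]
rotvec deg [-0.03  0.   -0.04]
(array([ 0.62116932, -0.01021227,  0.03616915]), {'clock': 8.0, 'joint_pos': array([ 2.43729387e-01,  5.60286737e-01, -2.19249305e-01,  6.04684312e-05,
       -7.90823016e-01, -1.94724205e-01]), 'joint_vel': array([-8.42545839e-04,  2.62917326e-03,  7.77116488e-05,  1.51988434e-03,
        2.67162358e-04,  1.08194154e-03]), 'joint_torque': array([ 7.39225972e-03, -4.43184614e+01,  1.49542969e+01,  3.45064200e+00,
        2.21674744e-02,  2.48662509e-06]), 'tool_pos': array([ 0.62116932, -0.01021227,  0.03616915]), 'orientation': array([-3.14115533e+00,  4.24147089e-05, -1.52174862e+00]), 'ft_force': array([ 0.14179885,  0.03297255, -2.25847122]), 'moment': array([0.06135785, 0.15385197, 0.00219843]), 'grip_force': 29.99155831988901, 'grip_width': 0.4048177969100008})
```

send_rows(motion=[0,0,-1.6,0,0,0,0,0,0,0,0,0,0,0,0,0,0,0,0,0,0])

```text
clock: 8.3
tool_pos: [0.6227, -0.0101, 0.0358]
orientation: [3.141, -0.0, -1.522]
ft_force: [0.2, -0.2, -1.8]
grip_width: 0.403
grip_force: 30.0
```

send_rows(motion=[0,0,-0.8,0,0,0,0,0,0,0,0,0,0,0,0,0,0,0,0,0,0])

```text
clock: 8.6
tool_pos: [0.6235, -0.0101, 0.0359]
orientation: [3.142, -0.0, -1.522]
ft_force: [-0.5, 0.2, -2.4]
grip_width: 0.406
grip_force: 30.0
```

send_rows(motion=[0,0,-0.8,0,0,0,0,0,0,0,0,0,0,0,0,0,0,0,0,0,0])

```text
clock: 8.9
tool_pos: [0.6243, -0.01, 0.0359]
orientation: [3.142, -0.0, -1.522]
ft_force: [-0.2, -0.2, -2.9]
grip_width: 0.409
grip_force: 30.0
```

send_rows(motion=[0,0,-0.8,0,0,0,0,0,0,0,0,0,0,0,0,0,0,0,0,0,0])

```text
clock: 9.2
tool_pos: [0.6247, -0.01, 0.0358]
orientation: [3.141, -0.0, -1.522]
ft_force: [-1.0, -0.3, -1.9]
grip_width: 0.407
grip_force: 30.0
```

send_rows(motion=[0,0,-0.8,0,0,0,0,0,0,0,0,0,0,0,0,0,0,0,0,0,0])

```text
clock: 9.5
tool_pos: [0.6248, -0.0101, 0.0357]
orientation: [3.139, -0.0, -1.522]
ft_force: [-3.9, -0.4, 0.2]
grip_width: 0.404
grip_force: 30.0
```

send_rows(motion=[0,0,3.9,2.2,0,0,0,0,0,0,0,0,0,0,0,-7,0,0,0,0,0,0,-7,0,0,0,0,0,0,-7,0,0,0,0,0,0,0,0,0,0,0,0,0,0,0,0,0,0,0])

```text
clock: 10.2
tool_pos: [0.621, 0.0113, 0.0338]
orientation: [-3.141, -0.0, -1.521]
ft_force: [-0.5, -0.5, -1.3]
grip_width: 0.404
grip_force: 30.0
```

send_rows(motion=[0,-6,0,0,0,0,0,0,-6,0,0,0,0,0,0,-6,0,0,0,0,0,0,-5,0,0,0,0,0,0,-5,0,0,0,0,0,0,0,0,0,0,0,0,0,0,0,0,0,0,0])

```text
clock: 10.9
tool_pos: [0.6196, 0.0391, 0.0337]
orientation: [-3.141, 0.0, -1.521]
ft_force: [-0.2, 0.6, -2.2]
grip_width: 0.404
grip_force: 30.0
```

send_rows(motion=[0,0,0,0.5,0,0,0,0,0,0,0,0,0,0,0,0,0,0,0,0,0])

```text
clock: 11.2
tool_pos: [0.6196, 0.0387, 0.0332]
orientation: [3.142, 0.0, -1.522]
ft_force: [0.6, 0.0, -1.3]
grip_width: 0.408
grip_force: 30.0
```

send_rows(motion=[0.65,0,0,0,0,0,0,0.65,0,0,0,0,0,0,0.65,0,0,0,0,0,0,0.65,0,0,-20,0,0,0,0.65,0,0,-30,0,0,0,0.65,0,0,-30,0,0,0,1,0,0,0,0,0,0,1,0,0,0,0,0,0])

```text
clock: 12.0
tool_pos: [0.6199, 0.039, 0.1142]
orientation: [-3.14, 0.001, -1.522]
ft_force: [-1.0, 0.0, 0.4]
grip_width: 0.753
grip_force: 0.0
```

```bash
python3 - <<'E'
from h import *
go((.4770,.1985,.034),(np.pi,0,-np.pi/2+np.radians(2.85)))
E
```

```text
shift mm [-166.2  135.1   80. ]
rotvec deg [-0.11  0.05 -0.05]
```

send_rows(motion=[1,-28,22.5,0,0,0,0,1,-28,22.5,0,0,0,0,1,-28,22.5,0,0,0,0,1,-28,22.5,0,0,0,0,1,-27,22.5,0,0,0,0,1,-27,22.5,0,0,0,0,1,0,0,0,0,0,0,1,0,0,0,0,0,0])

```text
clock: 12.8
tool_pos: [0.4757, 0.1982, 0.1124]
orientation: [3.14, -0.001, -1.52]
ft_force: [0.4, 0.4, -0.3]
grip_width: 1.0
grip_force: 0.0
```

send_rows(motion=[1,0,0,25,0,0,0,1,0,0,25,0,0,0,1,0,0,20,0,0,0,1,0,0,10,0,0,0,1,0,0,0,0,0,0,1,0,0,0,0,0,0,1,0,0,0,0,0,0])

```text
clock: 13.5
tool_pos: [0.4774, 0.1983, 0.0342]
orientation: [-3.14, 0.001, -1.522]
ft_force: [1.3, -0.1, -0.1]
grip_width: 0.999
grip_force: 0.0
```

```bash
python3 - <<'E'
from h import *
go((.4770,.1985,.0325),(np.pi,0,-np.pi/2+np.radians(2.85)))
for n in('top','scene'):cam(n,n+'3.png')
T=dict(np.load('/tmp/top3.png.npz'));S=dict(np.load('/tmp/scene3.png.npz'))
P=cloud(S).reshape(-1,3)
yaw=np.radians(2.85);ex=np.array([np.cos(yaw),np.sin(yaw)]);ey=np.array([-np.sin(yaw),np.cos(yaw)]);O=np.array([.6196,.0397])
for n,Q in(('S',P),('T',cloud(T).reshape(-1,3))):
    F=np.c_[(Q[:,:2]-O)@ex,(Q[:,:2]-O)@ey,Q[:,2]]
    m=(F[:,2]>.065)&(F[:,2]<.074)&(abs(F[:,0])<.03)&(F[:,1]>-.06)&(F[:,1]<.07)
    print(n,m.sum(),np.histogram(F[m,1],np.arange(-.06,.07,.005))[0],F[m,0].mean())
E
```

```text
shift mm [-0.2  0.4  1.7]
rotvec deg [-0.1   0.06 -0.05]
S 415 [ 0  0  0  0  0  0  0  0  0 12 29 36 34 38 32 22  3 25 33 40 38 37 34  2
  0] 0.003581542953313635
T 277 [ 0  0  0  0  0  0  0  0  2 16 26 24 25 27 16  2  7 19 26 26 27 24 10  0
  0] 0.0020557051413804626
```

send_rows(motion=[0,0,0,1.5,0,0,0,0,0,0,0,0,0,0,0,0,0,0,0,0,0,0,0,0,0,0,0,0,0,0,0,0,0,0,0,0,0,0,0,0,0,0,0,0,0,0,0,0,0,0,0,0,0,0,0])

```text
schema error: expected a multiple of 7 numbers
```

send_rows(motion=[0,0,0,0,0,0,0,0,0,0,0,0,0,0,0,0,0,-20,0,0,0,0,0,0,-30,0,0,0,0,0,0,-30,0,0,0,0,0,0,-10,0,0,0,0,0,0,0,0,0,0,0,0,0,0,0,0,0])

```text
clock: 14.4
tool_pos: [0.4758, 0.1976, 0.1223]
orientation: [3.14, -0.0, -1.522]
ft_force: [0.4, -0.7, -0.1]
grip_width: 0.35
grip_force: 0.0
```

```bash
python3 - <<'E'
from h import *
yaw=np.radians(2.85);ey=np.array([-np.sin(yaw),np.cos(yaw)]);O=np.array([.6196,.0397])
q=O-.042*ey;print(q);go((*q,.0335),(np.pi,0,-np.pi/2+yaw))
E
```

```text
[ 0.6216883  -0.00224805]
shift mm [ 206.7 -136.1   88.7]
rotvec deg [ 0.09 -0.03 -0.06]
```

The first call was malformed, so the arm rose without gripping. I'll check cell B.

send_rows(motion=[1,0,0,0,0,0,0,1,0,0,0,0,0,0,1,0,0,0,0,0,0,1,0,0,0,0,0,0,1,0,0,0,0,0,0,1,0,0,0,0,0,0,1,0,0,0,0,0,0])

```text
clock: 15.1
tool_pos: [0.4766, 0.198, 0.1232]
orientation: [-3.142, -0.0, -1.522]
ft_force: [-0.1, 0.3, -0.2]
grip_width: 0.907
grip_force: 0.0
```

```bash
python3 - <<'E'
from h import *
go((.4770,.1985,.0325),(np.pi,0,-np.pi/2+np.radians(2.85)))
c=cam('scene','s4.png')
for n in('s4','scene'):
    P=cloud(dict(np.load(f'/tmp/{n}.png.npz'))).reshape(-1,3)
    m=(P[:,2]>.064)&(P[:,2]<.076)&(abs(P[:,0]-.477)<.035)&(abs(P[:,1]-.2)<.035);print(n,m.sum(),P[m].mean(0),np.percentile(P[m],[3,97],axis=0).mean(0))
E
```

```text
shift mm [-0.5 -0.5 90.7]
rotvec deg [-0.   -0.   -0.04]
s4 124 [0.48448158 0.20860067 0.06874564] [0.48098101 0.2058516  0.06829404]
scene 233 [0.48067613 0.20317916 0.06980073] [0.47944379 0.20336862 0.06901204]
```

Cell B's cap is still there at full height, so I'll grasp it now.

send_rows(motion=[1,0,0,25,0,0,0,1,0,0,25,0,0,0,1,0,0,25,0,0,0,1,0,0,15,0,0,0,1,0,0,0,0,0,0,1,0,0,0,0,0,0,0.54,0,0,0,0,0,0,0.54,0,0,0,0,0,0])

```text
clock: 15.95
tool_pos: [0.4772, 0.1985, 0.0343]
orientation: [-3.14, 0.001, -1.522]
ft_force: [0.4, -0.5, 0.4]
grip_width: 0.896
grip_force: 0.0
```

send_rows(motion=[0,0,0,0,0,0,0,0,0,0,0,0,0,0,0,0,0,0,0,0,0,0,0,0,0,0,0,0,0,0,0,0,0,0,0,0,0,0,0,0,0,0,0,0,0,0,0,0,0])

```text
clock: 16.65
tool_pos: [0.4766, 0.198, 0.0332]
orientation: [3.142, -0.0, -1.522]
ft_force: [0.4, -0.5, 0.6]
grip_width: 0.408
grip_force: 30.0
```

send_rows(motion=[0,0,0,0,0,0,0,0,0,0,-20,0,0,0,0,0,0,-30,0,0,0,0,0,0,-30,0,0,0,0,0,0,-15,0,0,0,0,0,0,0,0,0,0,0,0,0,0,0,0,0])

```text
clock: 17.35
tool_pos: [0.4759, 0.1977, 0.1275]
orientation: [3.14, -0.0, -1.522]
ft_force: [0.4, -0.5, -1.3]
grip_width: 0.405
grip_force: 30.0
```

```bash
python3 - <<'E'
from h import *
yaw=np.radians(2.85);ey=np.array([-np.sin(yaw),np.cos(yaw)]);O=np.array([.6196,.0397])
q=O-.042*ey;print(q);go((*q,.0335),(np.pi,0,-np.pi/2+yaw));print(tool()[1],tool()[2]['grip_width'])
E
```

```text
[ 0.6216883  -0.00224805]
shift mm [ 206.7 -136.    93.9]
rotvec deg [ 0.07 -0.01 -0.07]
[0.47594435 0.19767958 0.12752612] 0.40492869154461114
```

send_rows(motion=[0,30,-19.3,0,0,0,0,0,30,-19.3,0,0,0,0,0,30,-19.3,0,0,0,0,0,30,-19.3,0,0,0,0,0,30,-19.3,0,0,0,0,0,30,-19.3,0,0,0,0,0,30,-19.3,0,0,0,0,0,0,0,0,0,0,0])

```text
clock: 18.15
tool_pos: [0.6226, -0.0085, 0.1253]
orientation: [3.138, -0.001, -1.526]
ft_force: [-0.5, 0.6, -1.0]
grip_width: 0.407
grip_force: 30.0
```

send_rows(motion=[0,0,0,20,0,0,0,0,0,0,20,0,0,0,0,0,0,0,0,0,0,0,0,0,0,0,0,0,0,0,0,0,0,0,0])

```text
clock: 18.65
tool_pos: [0.6223, -0.0047, 0.0888]
orientation: [-3.141, -0.0, -1.521]
ft_force: [-0.4, 0.1, -0.5]
grip_width: 0.406
grip_force: 30.0
```

```bash
python3 - <<'E'
from h import *
yaw=np.radians(2.85);ey=np.array([-np.sin(yaw),np.cos(yaw)]);O=np.array([.6196,.0397])
q=O-.044*ey;print(q);go((*q,.0335),(np.pi,0,-np.pi/2+yaw));print(tool()[1],tool()[2]['grip_width'])
E
```

```text
[ 0.62178774 -0.00424558]
shift mm [-0.5  0.5 55.3]
rotvec deg [-0.06 -0.01  0.01]
[ 0.62225    -0.00473214  0.08882034] 0.4063281679577211
```

send_rows(motion=[0,0,0.5,20,0,0,0,0,0,0,20,0,0,0,0,0,0,12,0,0,0,0,0,0,2,0,0,0,0,0,0,0,0,0,0,0,0,0,0,0,0,0,0,0,0,0,0,0,0])

```text
clock: 19.35
tool_pos: [0.6221, -0.005, 0.0353]
orientation: [-3.14, 0.0, -1.522]
ft_force: [0.7, -0.3, -1.5]
grip_width: 0.402
grip_force: 30.0
```

send_rows(motion=[0,0,0,1,0,0,0,0,0,0,0,0,0,0,0,0,0,0,0,0,0])

```text
clock: 19.65
tool_pos: [0.6214, -0.0052, 0.0333]
orientation: [-3.141, 0.0, -1.522]
ft_force: [-0.5, -0.2, -0.8]
grip_width: 0.406
grip_force: 30.0
```

send_rows(motion=[0.65,0,0,0,0,0,0,0.65,0,0,0,0,0,0,0.65,0,0,0,0,0,0,0.65,0,0,-20,0,0,0,0.65,0,0,-40,0,0,0,0.65,0,0,-50,0,0,0,0.65,0,0,-50,0,0,0,0.65,0,0,-40,0,0,0])

```text
clock: 20.45
tool_pos: [0.6218, -0.0053, 0.237]
orientation: [-3.138, -0.0, -1.521]
ft_force: [1.5, -0.7, 0.2]
grip_width: 0.653
grip_force: 0.0
```

send_rows(motion=[0.65,-25,10,-25,0,0,0,0.65,-25,10,-25,0,0,0,0.65,-20,10,0,0,0,0,0.65,0,0,0,0,0,0,0.65,0,0,0,0,0,0,0.65,0,0,0,0,0,0])

```text
clock: 21.05
tool_pos: [0.5879, 0.0627, 0.2826]
orientation: [3.141, -0.0, -1.522]
ft_force: [-0.5, 0.3, -0.1]
grip_width: 0.652
grip_force: 0.0
```

```bash
python3 - <<'E'
from h import *
print(tool()[1])
for n in('wrist','top','scene'):cam(n,n+'5.png')
E

```

```text
[0.58791733 0.06271656 0.28263529]
```

View pics/wrist5.png

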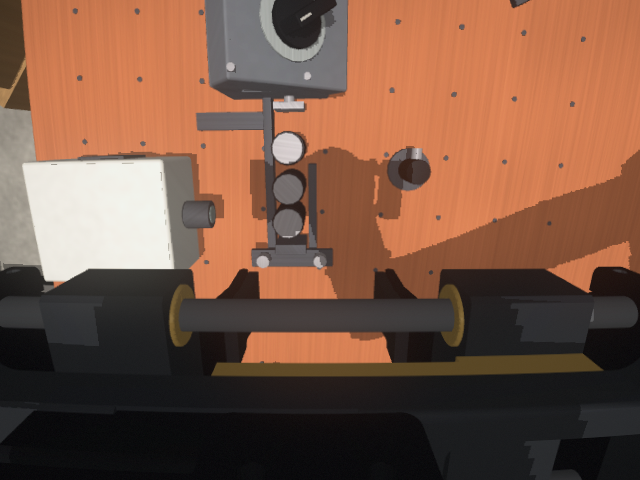

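The three caps stand in single file at (288,148), (288,187) and (287,222) between the rails. Next I'll measure the knob.

```bash
cat > k.py <<'E'
from h import *
import sys
yaw=np.radians(2.85);th=np.radians(35)
Rp=Ro.from_euler('z',yaw).as_matrix()@np.array([[np.cos(th),0,-np.sin(th)],[0,1,0],[np.sin(th),0,np.cos(th)]])  # cols: upslope, y, normal
def knob(name):
    c=dict(np.load(f'/tmp/{name}.png.npz'));X=cloud(c).reshape(-1,3);g=c['frame'].astype(int).reshape(-1,3)
    L=(X-np.array([.618,-.114,.094]))@Rp
    near=(np.hypot(L[:,0],L[:,1])<.05)&(abs(L[:,2])<.06)
    sat=g.max(1)-g.min(1)
    br=g.max(1)
    pan=near&(np.hypot(L[:,0],L[:,1])>.036)&(sat<40)&(abs(L[:,2])<.02);h0=np.median(L[pan,2])
    q=np.linalg.lstsq(np.c_[L[pan][:,:2],np.ones(pan.sum())],L[pan,2],rcond=None)[0]
    ring=near&(abs(L[:,2]-h0)<.006)&(sat<50)&(br>np.median(br[pan])+25)&(np.hypot(L[:,0],L[:,1])<.045)
    out=[]
    if ring.sum()>20:
        H=cv2.convexHull(L[ring][:,:2].astype(np.float32)*1000).reshape(-1,2)
        A=np.c_[2*H,np.ones(len(H))];s=np.linalg.lstsq(A,(H**2).sum(1),rcond=None)[0];out=[s[:2].round(1),np.sqrt(s[2]+s[0]**2+s[1]**2).round(1)]
    bar=near&(L[:,2]-h0>.032)&(L[:,2]-h0<.044)
    r=cv2.minAreaRect((L[bar][:,:2]*1000).astype(np.float32))
    k=L[bar][:,:2]-L[bar][:,:2].mean(0);e,V=np.linalg.eigh(k.T@k);d=V[:,1]*np.sign(V[0,1])
    print(name,'h0',(h0*1e3).round(1),'slopes',q[:2].round(3),'ring',ring.sum(),out,'bar',bar.sum(),'c',np.round(r[0],1),np.round(r[1],1),'deg',np.degrees(np.arctan2(d[1],d[0])).round(1),'htop',((np.median(L[bar,2])-h0)*1e3).round(1))
for n in sys.argv[1:]:knob(n)
E
python3 k.py w1 w3 wrist5 top scene top5 scene5
```

```text
w1 h0 0.9 slopes [-0.001  0.002] ring 1218 [array([-2.,  0.]), np.float64(36.4)] bar 529 c [ 0.4 -0.3] [44.5 12.7] deg 34.6 htop 37.7
w3 h0 1.0 slopes [-0.001  0.005] ring 5272 [array([-1.4,  4.4]), np.float64(36.0)] bar 3301 c [ 0.9 -0.6] [45.1 12.8] deg 34.9 htop 37.7
wrist5 h0 1.0 slopes [-0.001  0.008] ring 1062 [array([0.2, 8.1]), np.float64(33.6)] bar 665 c [1.  0.1] [44.  12.4] deg 31.3 htop 37.7
top h0 -0.5 slopes [0.006 0.007] ring 200 [array([-0.8,  0.2]), np.float64(36.0)] bar 96 c [ 2.5 -0.4] [43.9 11.8] deg 35.2 htop 38.3
scene h0 0.0 slopes [-0.002  0.007] ring 131 [array([-2.1,  0. ]), np.float64(39.3)] bar 63 c [4.5 2.7] [42.9 11.3] deg 35.2 htop 37.5
top5 h0 -0.5 slopes [0.002 0.001] ring 197 [array([-0.3,  1. ]), np.float64(36.2)] bar 99 c [2.9 0.1] [42.6 12.4] deg 34.5 htop 37.4
scene5 h0 0.1 slopes [-0.001  0.003] ring 135 [array([-2.9, -1. ]), np.float64(39.4)] bar 62 c [4.  2.4] [45.9 11.3] deg 35.0 htop 37.4
```

```bash
cat >> k.py <<'E'
n=Rp[:,2];a=np.radians(34.7);d=Rp@[np.cos(a),np.sin(a),0];yt=np.cross(n,d);zt=-n;xt=np.cross(yt,zt)
RT=Ro.from_matrix(np.c_[xt,yt,zt]);base=np.array([.618,-.114,.094])+Rp@[.0014,-.0003,.001]
def rel(hh):
    R,p,s=tool();q=base+n*hh;print('h',hh,q.round(4),'shift in current tool',(R.inv().apply(q-p)*1e3).round(1),'shift in target tool',(RT.inv().apply(q-p)*1e3).round(1),'rotvec',np.degrees((R.inv()*RT).as_rotvec()).round(2))
E
python3 - <<'E'
from k import *
print('tool y',yt.round(3));rel(.1);print(tool()[2]['joint_pos'].round(3))
E
```

```text
tool y [-0.507  0.798 -0.327]
h 0.1 [ 0.5613 -0.1171  0.1775] shift in current tool [178.1  35.3 105.2] shift in target tool [175.  -95.5  65.6] rotvec [ 32.23 -16.95  53.42]
[ 0.38   0.293  0.023  0.    -1.302 -0.332]
```

send_rows(motion=[1,0,0,0,4.03,-2.12,6.68,1,0,0,0,4.03,-2.12,6.68,1,0,0,0,4.03,-2.12,6.68,1,0,0,0,4.03,-2.12,6.68,1,0,0,0,4.03,-2.12,6.68,1,0,0,0,4.03,-2.12,6.68,1,0,0,0,4.03,-2.12,6.68,1,0,0,0,4.03,-2.12,6.68])

```text
clock: 22.0
tool_pos: [0.5893, 0.0588, 0.2841]
orientation: [-2.766, 0.445, -2.335]
ft_force: [0.3, -0.6, 0.2]
grip_width: 1.001
grip_force: 0.0
```

send_rows(motion=[1,29.2,-15.9,10.9,0,0,0,1,29.2,-15.9,10.9,0,0,0,1,29.2,-15.9,10.9,0,0,0,1,29.2,-15.9,10.9,0,0,0,1,29.2,-15.9,10.9,0,0,0,1,29,-16,11,0,0,0,1,0,0,0,0,0,0,1,0,0,0,0,0,0])

```text
clock: 22.8
tool_pos: [0.5703, -0.1266, 0.1857]
orientation: [-2.766, 0.442, -2.334]
ft_force: [-0.1, 0.2, -0.1]
grip_width: 1.001
grip_force: 0.0
```

send_rows(motion=[1,0,0,0,0,0,0,1,0,0,0,0,0,0])

```text
clock: 23.0
tool_pos: [0.5703, -0.1248, 0.1864]
orientation: [-2.765, 0.443, -2.33]
ft_force: [0.1, 0.6, -0.2]
grip_width: 0.996
grip_force: 0.0
```

```bash
python3 - <<'E'
from k import *
rel(.1);rel(.015);print(tool()[2]['joint_pos'].round(3))
cam('wrist','w6.png')
try: knob('w6')
except Exception as e: print(e)
E
```

```text
h 0.1 [ 0.5613 -0.1171  0.1775] shift in current tool [ 4.4 13.8  2.9] shift in target tool [ 5.4 13.5  2.4] rotvec [ 1.72 -1.44  3.88]
h 0.015 [ 0.61   -0.1147  0.1079] shift in current tool [ 2.3 11.2 87.8] shift in target tool [ 5.4 13.5 87.4] rotvec [ 1.72 -1.44  3.88]
[ 0.06   0.137 -0.573 -0.012 -0.289 -0.894]
w6 h0 1.0 slopes [-0.001  0.003] ring 1984 [array([-1.9,  0.5]), np.float64(37.5)] bar 1164 c [-0.2 -0.7] [43.9 12.3] deg 34.7 htop 37.8
```

View pics/w6.png

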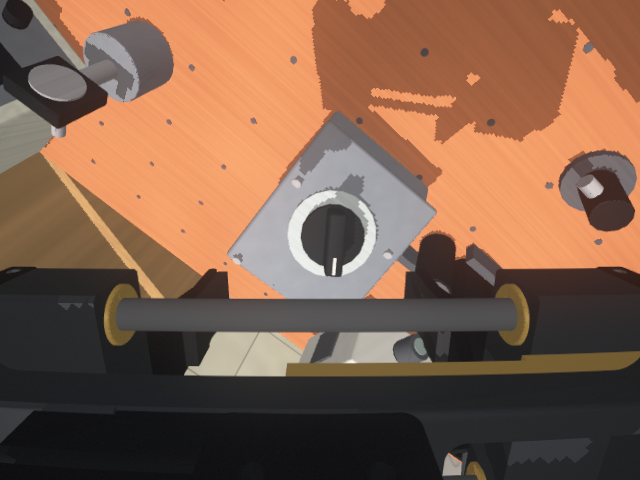

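The view shows the knob bar standing vertical in the image at (335,240), in line with tool x, and cell B at (437,255). I'll trim the pose.

send_rows(motion=[1,2.2,7,1.5,0.86,-0.72,1.94,1,2.2,6.8,1.4,0.86,-0.72,1.94,1,0,0,0,0,0,0,1,0,0,0,0,0,0,1,0,0,0,0,0,0,1,0,0,0,0,0,0])

```text
clock: 23.65
tool_pos: [0.5625, -0.1183, 0.1788]
orientation: [-2.764, 0.492, -2.391]
ft_force: [-0.7, 0.0, -0.1]
grip_width: 0.998
grip_force: 0.0
```

```bash
python3 - <<'E'
from k import *
rel(.015)
E
```

```text
h 0.015 [ 0.61   -0.1147  0.1079] shift in current tool [ 0.8  1.8 85.4] shift in target tool [ 0.7  2.  85.4] rotvec [ 0.1   0.06 -0.06]
```

send_rows(motion=[1,0.8,1.8,25,0.1,0,0,1,0,0,25,0,0,0,1,0,0,20,0,0,0,1,0,0,10,0,0,0,1,0,0,0,0,0,0,1,0,0,0,0,0,0,1,0,0,0,0,0,0])

```text
clock: 24.35
tool_pos: [0.6071, -0.1236, 0.1182]
orientation: [-2.79, 0.497, -2.389]
ft_force: [0.1, 0.1, 0.8]
grip_width: 0.998
grip_force: 0.0
```

```bash
python3 - <<'E'
from k import *
rel(.015)
E
```

```text
h 0.015 [ 0.61   -0.1147  0.1079] shift in current tool [-2.3  8.7 10.6] shift in target tool [-2.3  9.  10.4] rotvec [ 1.6   0.35 -0.06]
```

```bash
python3 - <<'E'
from k import *
print(tool()[2]['joint_pos'].round(3));rel(.015)
E
```

```text
[ 0.037  0.295 -0.519 -0.213 -0.16  -0.745]
h 0.015 [ 0.61   -0.1147  0.1079] shift in current tool [-2.3  8.7 10.6] shift in target tool [-2.3  9.  10.4] rotvec [ 1.6   0.35 -0.06]
```

send_rows(motion=[1,-1,4,2,0.8,0.2,0,1,-1,4,2,0.8,0.2,0,1,0,0,0,0,0,0,1,0,0,0,0,0,0,1,0,0,0,0,0,0])

```text
clock: 24.85
tool_pos: [0.6082, -0.1248, 0.1176]
orientation: [-2.788, 0.499, -2.388]
ft_force: [0.1, 0.0, -0.6]
grip_width: 1.002
grip_force: 0.0
```

```bash
python3 - <<'E'
from k import *
print(tool()[2]['joint_pos'].round(3),tool()[2]['joint_vel'].round(3));rel(.015)
E
```

```text
[ 0.033  0.298 -0.515 -0.222 -0.16  -0.733] [ 0.001  0.004 -0.001  0.    -0.     0.001]
h 0.015 [ 0.61   -0.1147  0.1079] shift in current tool [-2.6 10.   9.5] shift in target tool [-2.7 10.3  9.2] rotvec [ 1.52  0.43 -0.08]
```

Joint 5 is at its limit of -0.16, so I'll use a tool tilt of 31° instead of 35°, with the tool axis crossing the knob axis at the grip height.

```bash
cat >> k.py <<'E'
# reduced tilt about feeder y: rotate RT towards down by 4 deg
ey3=Rp[:,1]
def tgt(dt=4,hh=.034,back=0.):
    R2=Ro.from_rotvec(np.radians(dt)*ey3)*RT
    if R2.apply([0,0,1])[2]>RT.apply([0,0,1])[2]: R2=Ro.from_rotvec(-np.radians(dt)*ey3)*RT
    z=R2.apply([0,0,1]);q=base+n*hh+z*(.019-back)
    R,p,s=tool()
    print('shift cur',(R.inv().apply(q-p)*1e3).round(1),'shift tgt',(R2.inv().apply(q-p)*1e3).round(1),'rotvec',np.degrees((R.inv()*R2).as_rotvec()).round(2),'j',s['joint_pos'].round(3),'tilt',np.degrees(np.arccos(-z[2])).round(1))
E
python3 - <<'E'
from k import *
tgt(4,back=.03);tgt(4)
E
```

```text
shift cur [ -3.4  10.4 -20.4] shift tgt [ -2.1  10.7 -20.5] rotvec [-0.76  3.72 -0.02] j [ 0.033  0.298 -0.515 -0.222 -0.16  -0.733] tilt 31.0
shift cur [-1.5 10.8  9.5] shift tgt [-2.1 10.7  9.5] rotvec [-0.76  3.72 -0.02] j [ 0.033  0.298 -0.515 -0.222 -0.16  -0.733] tilt 31.0
```

send_rows(motion=[1,-0.7,2,-5,-0.2,1,0,1,-0.7,2,-5,-0.2,1,0,1,-0.7,2,-5,-0.2,1,0,1,0,2,-5,-0.2,0.7,0,1,0,2,0,0,0,0,1,0,0,0,0,0,0,1,0,0,0,0,0,0,1,0,0,0,0,0,0])

```text
clock: 25.65
tool_pos: [0.5937, -0.1171, 0.1324]
orientation: [-2.815, 0.438, -2.413]
ft_force: [-0.3, -0.9, -0.7]
grip_width: 1.0
grip_force: 0.0
```

```bash
python3 - <<'E'
from k import *
tgt(4)
E
```

```text
shift cur [-1.   1.1 29.5] shift tgt [-1.   1.2 29.5] rotvec [ 0.14  0.03 -0.04] j [ 0.078  0.253 -0.608  0.073 -0.17  -1.062] tilt 31.0
```

```bash
cat > fk.py <<'E'
import numpy as np
D=[(.1459,-.6072,.2216,.385,.007,0),(.540,.0265,.3414,.180,.017,0),(.4728,.0997,.0329,.386,-.570,0),(.6212,-.0102,.0362,.560,-.219,0),(.5879,.0627,.2826,.293,.023,0),(.5937,-.1171,.1324,.253,-.608,.541)]
A=[];b=[]
for x,y,z,j2,j3,f in D:
    r=np.sqrt(x*x+y*y-.16**2);p=j2-j3
    A+=[[1,0,np.sin(j2),np.cos(p),np.sin(p),np.sin(f)],[0,1,np.cos(j2),-np.sin(p),np.cos(p),-np.cos(f)]];b+=[r,z]
s,res,rk,sv=np.linalg.lstsq(np.array(A),np.array(b),rcond=None)
print('a,b,L1,L2,e,Lt',s.round(3),'resid mm',((np.array(A)@s-b)*1e3).round(1),rk,sv.round(3))
from scipy.optimize import fsolve
a0,b0,L1,L2,e,Lt=s
from k import base,n,RT,Ro,ey3
for dt in range(0,16,2):
    f=np.radians(35-dt);R2=min((Ro.from_rotvec(sg*np.radians(dt)*ey3)*RT for sg in(1,-1)),key=lambda R:R.apply([0,0,1])[2])
    for back in(0,.03):
        q=base+n*.034+R2.apply([0,0,1])*(.019-back);r=np.sqrt(q[0]**2+q[1]**2-.16**2)
        F=lambda v:[a0+L1*np.sin(v[0])+L2*np.cos(v[0]-v[1])+e*np.sin(v[0]-v[1])+Lt*np.sin(f)-r,b0+L1*np.cos(v[0])-L2*np.sin(v[0]-v[1])+e*np.cos(v[0]-v[1])-Lt*np.cos(f)-q[2]]
        v=fsolve(F,[.25,-.6]);print(dt,back,v.round(3),'j5',(v[0]-v[1]-np.pi/2+f).round(3))
E
python3 fk.py
```

```text
a,b,L1,L2,e,Lt [-0.001  0.178  0.575  0.42  -0.004  0.331] resid mm [ 0.5  0.3 -0.5  0.  -1.1  1.7  0.6  0.4 -0.1 -0.2  0.6 -2.3] 6 [4.775 3.498 0.753 0.538 0.256 0.184]
0 0 [ 0.308 -0.656] j5 0.004
0 0.03 [ 0.241 -0.665] j5 -0.054
2 0 [ 0.308 -0.63 ] j5 -0.057
2 0.03 [ 0.243 -0.636] j5 -0.115
4 0 [ 0.31  -0.603] j5 -0.116
4 0.03 [ 0.247 -0.607] j5 -0.176
6 0 [ 0.313 -0.577] j5 -0.174
6 0.03 [ 0.252 -0.578] j5 -0.235
8 0 [ 0.318 -0.551] j5 -0.231
8 0.03 [ 0.258 -0.549] j5 -0.292
10 0 [ 0.323 -0.524] j5 -0.287
10 0.03 [ 0.265 -0.52 ] j5 -0.349
12 0 [ 0.33  -0.497] j5 -0.343
12 0.03 [ 0.274 -0.491] j5 -0.405
14 0 [ 0.337 -0.47 ] j5 -0.397
14 0.03 [ 0.284 -0.461] j5 -0.459
```

```bash
python3 - <<'E'
from k import *
tgt(6.3,.035,back=.03);tgt(6.3,.035)
E
```

```text
shift cur [-1.3  1.  -1.5] shift tgt [-1.3  1.  -1.5] rotvec [-1.17  1.92 -0.04] j [ 0.078  0.253 -0.608  0.073 -0.17  -1.062] tilt 28.7
shift cur [-0.3  1.6 28.5] shift tgt [-1.3  1.  28.5] rotvec [-1.17  1.92 -0.04] j [ 0.078  0.253 -0.608  0.073 -0.17  -1.062] tilt 28.7
```

send_rows(motion=[1,-0.7,0.5,-0.8,-0.6,1,0,1,-0.6,0.5,-0.7,-0.57,0.92,0,1,0,0,8,0,0,0,1,0,0,8,0,0,0,1,0,0,7,0,0,0,1,0,0,0,0,0,0,1,0,0,0,0,0,0,1,0,0,0,0,0,0])

```text
clock: 26.45
tool_pos: [0.6042, -0.1149, 0.1139]
orientation: [-2.84, 0.406, -2.424]
ft_force: [-0.6, -0.3, -0.4]
grip_width: 1.0
grip_force: 0.0
```

```bash
python3 - <<'E'
from k import *
tgt(6.3,.035)
E
```

```text
shift cur [ 0.  -0.1  7.2] shift tgt [ 0.  -0.1  7.2] rotvec [ 0.    0.01 -0.02] j [ 0.082  0.301 -0.581  0.083 -0.188 -1.075] tilt 28.7
```

send_rows(motion=[1,0,0,3.5,0,0,0,1,0,0,3,0,0,0,0.3,0,0,0,0,0,0,0.3,0,0,0,0,0,0,0.3,0,0,0,0,0,0,0.3,0,0,0,0,0,0,0.3,0,0,0,0,0,0,0.3,0,0,0,0,0,0])

```text
clock: 27.25
tool_pos: [0.6073, -0.1147, 0.1083]
orientation: [-2.84, 0.406, -2.424]
ft_force: [0.6, 0.3, 0.9]
grip_width: 0.543
grip_force: 0.0
```

send_rows(motion=[0.3,0,0,0,0,0,0,0.3,0,0,0,0,0,0,0,0,0,0,0,0,0,0,0,0,0,0,0,0,0,0,0,0,0,0,0,0,0,0,0,0,0,0,0,0,0,0,0,0,0])

```text
clock: 27.95
tool_pos: [0.6072, -0.1147, 0.1082]
orientation: [-2.84, 0.406, -2.424]
ft_force: [-0.8, -0.3, -0.5]
grip_width: 0.142
grip_force: 29.8
```

```bash
cat >> k.py <<'E'
def mom():
    R,p,s=tool();print('clk',round(s['clock'],2),'M tool',R.inv().apply(s['moment']).round(3),'F tool',R.inv().apply(s['ft_force']).round(1),'grip',round(s['grip_width'],3),round(s['grip_force'],1),'j',s['joint_pos'].round(3))
    print('turned cw deg',np.degrees((RT.inv()*R).as_rotvec()).round(1))
E
python3 - <<'E'
from k import *
tgt(6.3,.035);mom()
E
```

```text
shift cur [ 0.  -0.2  0.7] shift tgt [ 0.  -0.2  0.7] rotvec [ 0.    0.01 -0.03] j [ 0.082  0.314 -0.583  0.088 -0.174 -1.08 ] tilt 28.7
clk 27.95 M tool [-0.465  0.885  0.033] F tool [ 0.9  0.3 -0. ] grip 0.142 29.8 j [ 0.082  0.314 -0.583  0.088 -0.174 -1.08 ]
turned cw deg [-3.6  5.2  0. ]
```

send_rows(motion=[0,0,0,0,0,0,4,0,0,0,0,0,0,4,0,0,0,0,0,0,4,0,0,0,0,0,0,4,0,0,0,0,0,0,4,0,0,0,0,0,0,0,0,0,0,0,0,0,0])

```text
clock: 28.65
tool_pos: [0.6073, -0.1147, 0.1082]
orientation: [-3.003, 0.483, -2.8]
ft_force: [-0.7, 0.7, -0.6]
grip_width: 0.137
grip_force: 30.0
```

```bash
python3 - <<'E'
from k import *
mom()
E
```

```text
clk 28.65 M tool [-0.137  0.967 -0.039] F tool [0.6 1.  0.2] grip 0.137 30.0 j [ 0.082  0.314 -0.583  0.088 -0.174 -1.428]
turned cw deg [-2.7  5.7 19.9]
```

send_rows(motion=[0,0,0,0,0,0,4,0,0,0,0,0,0,4,0,0,0,0,0,0,4,0,0,0,0,0,0,4,0,0,0,0,0,0,4,0,0,0,0,0,0,0,0,0,0,0,0,0,0])

```text
clock: 29.35
tool_pos: [0.6073, -0.1146, 0.1082]
orientation: [3.092, 0.499, 3.088]
ft_force: [-1.0, 1.3, -0.1]
grip_width: 0.136
grip_force: 30.0
```

```bash
python3 - <<'E'
from k import *
mom()
for n_ in('top','scene'):cam(n_,n_+'7.png')
yaw=np.radians(2.85);ex=np.array([np.cos(yaw),np.sin(yaw)]);ey=np.array([-np.sin(yaw),np.cos(yaw)]);O=np.array([.6196,.0397])
for n_ in('top7','scene7'):
    Q=cloud(dict(np.load(f'/tmp/{n_}.png.npz'))).reshape(-1,3);F=np.c_[(Q[:,:2]-O)@ex,(Q[:,:2]-O)@ey,Q[:,2]]
    m=(F[:,2]>.064)&(F[:,2]<.075)&(abs(F[:,0])<.03)&(F[:,1]>-.08)&(F[:,1]<.07);print(n_,np.histogram(F[m,1],np.arange(-.08,.08,.004))[0])
    m=(F[:,2]>.045)&(F[:,2]<.056)&(abs(F[:,0])<.016)&(F[:,1]>.04)&(F[:,1]<.1);print('fence',m.sum(),np.percentile(F[m,1],[2,10,50]).round(4))
E
```

```text
clk 29.35 M tool [-0.415  1.072 -0.107] F tool [ 1.   1.2 -0.4] grip 0.136 30.0 j [ 0.082  0.314 -0.583  0.088 -0.174 -1.776]
turned cw deg [-1.6  6.2 39.8]
top7 [ 0  0  0  0  0  6 17 18 22 24 23 19 20  4  0  0 12 14 25 21 23 22 18 10
  3 11 17 18 25 21 21 22 16  8  0  0  0  0  0]
fence 64 [0.0497 0.0673 0.0724]
scene7 [ 0  0  0  0  0  1 12 23 28 29 32 25 32 21  8  0  4 15 30 25 30 32 28 28
 18  1 15 28 26 37 31 35 27 29  4  0  0  0  0]
fence 139 [0.0512 0.054  0.0729]
```

send_rows(motion=[0,0,0,0,0,0,3,0,0,0,0,0,0,3,0,0,0,0,0,0,3,0,0,0,0,0,0,3,0,0,0,0,0,0,3,0,0,0,0,0,0,0,0,0,0,0,0,0,0])

```text
clock: 30.15
tool_pos: [0.6073, -0.1146, 0.1082]
orientation: [2.954, 0.468, 2.794]
ft_force: [-0.9, 1.0, 0.1]
grip_width: 0.138
grip_force: 30.0
```

```bash
python3 - <<'E'
from k import *
mom()
E
```

```text
clk 30.15 M tool [-0.23   1.131 -0.184] F tool [ 1.   0.7 -0.5] grip 0.138 30.0 j [ 0.082  0.314 -0.583  0.088 -0.174 -2.039]
turned cw deg [-0.8  6.5 54.9]
```

send_rows(motion=[0,0,0,0,0,0,2,0,0,0,0,0,0,2,0,0,0,0,0,0,2,0,0,0,0,0,0,0,0,0,0,0,0,0,0])

```text
clock: 30.65
tool_pos: [0.6073, -0.1146, 0.1082]
orientation: [2.904, 0.445, 2.679]
ft_force: [-0.8, 0.2, -0.4]
grip_width: 0.137
grip_force: 30.0
```

```bash
python3 - <<'E'
from k import *
mom()
E
```

```text
clk 30.65 M tool [-0.279  1.131 -0.205] F tool [ 0.9 -0.1 -0. ] grip 0.137 30.0 j [ 0.082  0.314 -0.583  0.088 -0.174 -2.144]
turned cw deg [-0.5  6.6 60.9]
```

send_rows(motion=[0,0,0,0,0,0,1.5,0,0,0,0,0,0,1.5,0,0,0,0,0,0,0,0,0,0,0,0,0,0])

```text
clock: 31.05
tool_pos: [0.6072, -0.1147, 0.1082]
orientation: [2.88, 0.432, 2.622]
ft_force: [-0.8, 1.1, -0.6]
grip_width: 0.138
grip_force: 30.4
```

```bash
python3 -c "
from k import *
mom()"
```

```text
clk 31.05 M tool [-0.239  1.293 -0.203] F tool [1.4 0.5 0.1] grip 0.138 30.4 j [ 0.082  0.314 -0.583  0.088 -0.174 -2.197]
turned cw deg [-0.3  6.6 64. ]
```

send_rows(motion=[0,0,0,0,0,0,1,0,0,0,0,0,0,1,0,0,0,0,0,0,0,0,0,0,0,0,0,0])

```text
clock: 31.45
tool_pos: [0.6073, -0.1147, 0.1082]
orientation: [2.864, 0.423, 2.585]
ft_force: [-0.4, 0.5, -0.4]
grip_width: 0.139
grip_force: 30.5
```

```bash
python3 -c "
from k import *
mom()"
```

```text
clk 31.45 M tool [-0.202  1.267 -0.347] F tool [0.7 0.2 0.2] grip 0.139 30.5 j [ 0.082  0.314 -0.583  0.088 -0.174 -2.232]
turned cw deg [-0.2  6.7 66. ]
```

send_rows(motion=[0,0,0,0,0,0,1,0,0,0,0,0,0,0,0,0,0,0,0,0,0])

```text
clock: 31.75
tool_pos: [0.6072, -0.1147, 0.1082]
orientation: [2.857, 0.418, 2.566]
ft_force: [-1.3, 0.0, 0.7]
grip_width: 0.14
grip_force: 30.5
```

```bash
python3 -c "
from k import *
mom()"
```

```text
clk 31.75 M tool [-0.222  1.395 -0.309] F tool [ 0.7 -0.4 -1.2] grip 0.14 30.5 j [ 0.082  0.314 -0.583  0.088 -0.174 -2.25 ]
turned cw deg [-0.1  6.7 67. ]
```

send_rows(motion=[0,0,0,0,0,0,1,0,0,0,0,0,0,0,0,0,0,0,0,0,0])

```text
clock: 32.05
tool_pos: [0.6072, -0.1147, 0.1082]
orientation: [2.849, 0.413, 2.548]
ft_force: [-1.7, 1.4, 0.6]
grip_width: 0.143
grip_force: 30.5
```

```bash
cat > row.py <<'E'
from k import *
import sys
mom()
tag=sys.argv[1]
for n_ in('top','scene'):cam(n_,n_+tag+'.png')
yaw=np.radians(2.85);ex=np.array([np.cos(yaw),np.sin(yaw)]);ey=np.array([-np.sin(yaw),np.cos(yaw)]);O=np.array([.6196,.0397])
for v in('top','scene'):
  for t in('5' if v=='top' else '',tag):
    c=dict(np.load(f'/tmp/{v}{t}.png.npz'));Q=cloud(c).reshape(-1,3);F=np.c_[(Q[:,:2]-O)@ex,(Q[:,:2]-O)@ey,Q[:,2]]
    m=(F[:,2]>.064)&(F[:,2]<.075)&(abs(F[:,0])<.03)&(F[:,1]>-.08)&(F[:,1]<.07);lab,st,ce=cv2.connectedComponentsWithStats(m.reshape(480,640).astype(np.uint8))[1:]
    f=(F[:,2]>.045)&(F[:,2]<.056)&(abs(F[:,0])<.016)&(F[:,1]>.06)&(F[:,1]<.1)
    print(v+t,'cells',[( (np.percentile(F[lab.ravel()==i],[2,98],axis=0).mean(0)[:2]*1e3).round(1),st[i,4]) for i in range(1,len(st)) if st[i,4]>30],'fence mean y',(F[f,1].mean()*1e3).round(1),f.sum())
    b=(F[:,2]>.045)&(F[:,2]<.06)&(abs(abs(F[:,0])-.03)<.02)&(F[:,1]>.06)&(F[:,1]<.12);print('  bar mean y',(F[b,1].mean()*1e3).round(1),b.sum())
E
python3 row.py 8
```

```text
Traceback (most recent call last):
  File "row.py", line 1, in <module>
    from k import *
  File "k.py", line 22, in <module>
    for n in sys.argv[1:]:knob(n)
                          ~~~~^^^
  File "k.py", line 6, in knob
    c=dict(np.load(f'/tmp/{name}.png.npz'));X=cloud(c).reshape(-1,3);g=c['frame'].astype(int).reshape(-1,3)
           ~~~~~~~^^^^^^^^^^^^^^^^^^^^^^^^
FileNotFoundError: [Errno 2] No such file or directory: '/tmp/8.png.npz'
```

```bash
sed -i '/^for n in sys.argv/d' k.py; python3 row.py 8
```

```text
clk 32.05 M tool [-0.216  1.507 -0.291] F tool [ 1.8  0.6 -1.3] grip 0.143 30.5 j [ 0.082  0.314 -0.583  0.088 -0.174 -2.267]
turned cw deg [-0.1  6.7 68. ]
top5 cells [(array([  1.7, -41.6]), np.int32(141)), (array([14.5, 38.4]), np.int32(32))] fence mean y nan 0
  bar mean y 90.4 17
top8 cells [(array([ 2. , 10.3]), np.int32(438))] fence mean y 72.6 62
  bar mean y 79.5 61
scene cells [(array([ 3.6, 25.8]), np.int32(221))] fence mean y 74.7 110
  bar mean y 83.8 140
scene8 cells [(array([ 3.4, 13.3]), np.int32(671))] fence mean y 72.8 131
  bar mean y 82.0 155row.py:12: RuntimeWarning: Mean of empty slice.
  print(v+t,'cells',[( (np.percentile(F[lab.ravel()==i],[2,98],axis=0).mean(0)[:2]*1e3).round(1),st[i,4]) for i in range(1,len(st)) if st[i,4]>30],'fence mean y',(F[f,1].mean()*1e3).round(1),f.sum())
  ret = ret.dtype.type(ret / rcount)
```

```bash
python3 - <<'E'
from h import *
a=cv2.imread('pics/top3.png');b=cv2.imread('pics/top8.png')
s=cv2.imread('pics/scene8.png');s0=cv2.imread('pics/scene3.png')
def sh(i,j,x0,y0,x1,y1):
    f=lambda k:cv2.cvtColor(k[y0:y1,x0:x1],cv2.COLOR_BGR2GRAY).astype(np.float32)
    return cv2.phaseCorrelate(f(i),f(j),cv2.createHanningWindow((x1-x0,y1-y0),cv2.CV_32F))
print('scene near thumbscrew',sh(s0,s,348,318,376,346),'far',sh(s0,s,328,338,352,364),'top',sh(a,b,254,180,272,196),sh(a,b,254,210,272,228))
z=lambda k:cv2.resize(k[275:370,270:385],None,fx=3.4,fy=5.2,interpolation=cv2.INTER_CUBIC)
cv2.imwrite('pics/cmp.png',np.hstack([z(s0),z(s)]))
E
```

```text
scene near thumbscrew ((-0.08345705307673157, -0.11086811733296287), 0.9223579359054566) far ((-0.3634730380981779, 0.6973898681239206), 0.8537031103063513) top ((0.0356384275690953, 0.024572849485258175), 1.0131166875362396) ((-2.7735698811426346e-05, 0.06363932043811005), 0.9921719170646903)
```

View pics/cmp.png

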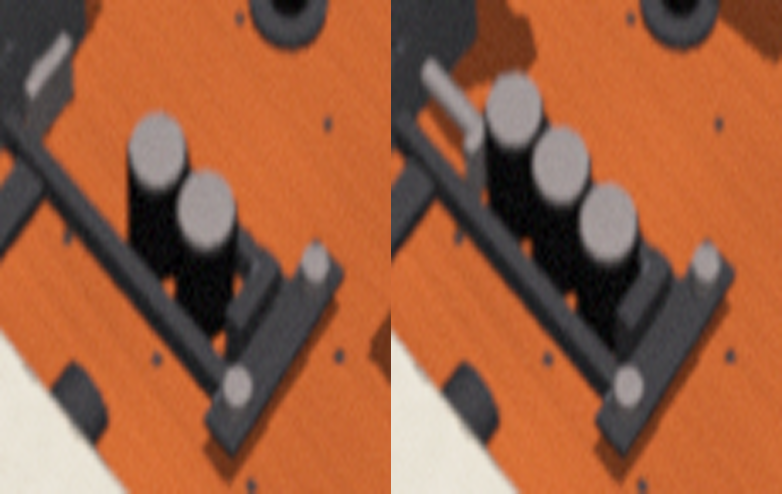

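In the pair of crops, the left is before and the right is now. The row is closed up with the lead cell at the fence (607,225), the pusher touches the last cell at (470,125), and the thumbscrews have not moved. I'll add one more small step to be sure it is solid.

send_rows(motion=[0,0,0,0,0,0,1,0,0,0,0,0,0,1,0,0,0,0,0,0,0,0,0,0,0,0,0,0])

```text
clock: 32.55
tool_pos: [0.6072, -0.1147, 0.1082]
orientation: [2.835, 0.403, 2.512]
ft_force: [-2.4, 2.0, 0.8]
grip_width: 0.142
grip_force: 30.5
```

```bash
python3 -c "
from k import *
mom()"
```

```text
clk 32.55 M tool [-0.187  1.591 -0.349] F tool [ 2.6  0.8 -1.8] grip 0.142 30.5 j [ 0.082  0.314 -0.583  0.088 -0.174 -2.302]
turned cw deg [ 0.   6.7 70. ]
```

send_rows(motion=[0,0,0,0,0,0,1,0,0,0,0,0,0,1,0,0,0,0,0,0,0,0,0,0,0,0,0,0])

```text
clock: 32.95
tool_pos: [0.6073, -0.1147, 0.1082]
orientation: [2.821, 0.392, 2.476]
ft_force: [-3.2, 0.8, -0.2]
grip_width: 0.143
grip_force: 30.5
```

```bash
python3 -c "
from k import *
mom()
a=cv2.imread('pics/top3.png');cam('top','top9.png');b=cv2.imread('pics/top9.png')
f=lambda k:cv2.cvtColor(k[178:230,250:274],cv2.COLOR_BGR2GRAY).astype(np.float32)
print(cv2.phaseCorrelate(f(a),f(b)))
"
```

```text
clk 32.95 M tool [-0.012  1.434 -0.292] F tool [ 2.8 -0.9 -1.4] grip 0.143 30.5 j [ 0.082  0.314 -0.583  0.088 -0.174 -2.337]
turned cw deg [ 0.1  6.7 72. ]
((-0.1967190164147734, -0.15420986597823472), 0.9266137995837648)
```

```bash
python3 - <<'E'
from k import *
cam('scene','scene9.png')
yaw=np.radians(2.85);ex=np.array([np.cos(yaw),np.sin(yaw)]);ey=np.array([-np.sin(yaw),np.cos(yaw)]);O=np.array([.6196,.0397])
for t in('top3','top7','top8','top9','scene3','scene7','scene8','scene9'):
    Q=cloud(dict(np.load(f'/tmp/{t}.png.npz'))).reshape(-1,3);F=np.c_[(Q[:,:2]-O)@ex,(Q[:,:2]-O)@ey,Q[:,2]]*1e3
    m=(F[:,2]>64)&(F[:,2]<75)&(abs(F[:,0])<14)&(F[:,1]>-75)&(F[:,1]<70)
    p=(F[:,2]>36)&(F[:,2]<43)&(abs(F[:,0])<16)&(F[:,1]>-95)&(F[:,1]<-35)
    f=(F[:,2]>47)&(F[:,2]<55)&(abs(F[:,0])<14)&(F[:,1]>58)&(F[:,1]<100)
    print(t,'row',np.percentile(F[m,1],[1,50,99]).round(1),m.sum(),'pusher',np.percentile(F[p,1],[5,50,95]).round(1) if p.sum() else '',p.sum(),'fence',np.percentile(F[f,1],[3,50,97]).round(1))
E
```

```text
top3 row [-15.3  16.7  54.1] 268 pusher [-91.2 -87.4 -84.2] 32 fence [67.2 72.2 77.8]
top7 row [-56.9   0.3  52.5] 413 pusher [-66.6 -62.4 -48.1] 32 fence [67.3 72.9 77.4]
top8 row [-40.3  11.2  61.2] 400 pusher [-50.9 -47.7 -44.5] 35 fence [67.2 72.7 77.8]
top9 row [-38.3  11.2  61.4] 391 pusher [-49.4 -45.9 -42.8] 36 fence [64.1 72.4 77.4]
scene3 row [-11.5  25.2  55. ] 373 pusher [-89.4 -83.8 -80.8] 60 fence [68.5 74.8 80.1]
scene7 row [-53.4   4.9  55. ] 558 pusher [-65.8 -62.  -57.7] 17 fence [68.6 74.7 80. ]
scene8 row [-37.8  15.8  63.5] 575 pusher [-49.  -46.2 -42.2] 17 fence [62.4 73.4 80.2]
scene9 row [-35.   17.6  65. ] 574 pusher [-46.8 -43.7 -40.1] 19 fence [64.4 73.5 80. ]
```

The pusher moved about 2 mm during the last steps and the lead cell is still 2–3 mm short of the fence, so it is not solid yet. I'll continue in small steps.

send_rows(motion=[0,0,0,0,0,0,1,0,0,0,0,0,0,1,0,0,0,0,0,0,0,0,0,0,0,0,0,0])

```text
clock: 33.45
tool_pos: [0.6073, -0.1147, 0.1082]
orientation: [2.808, 0.381, 2.441]
ft_force: [-1.6, 1.6, 1.3]
grip_width: 0.145
grip_force: 30.9
```

```bash
python3 -c "
from k import *
mom()"
```

```text
clk 33.45 M tool [ 0.178  1.452 -0.474] F tool [ 1.6  0.9 -1.8] grip 0.145 30.9 j [ 0.082  0.314 -0.583  0.088 -0.174 -2.372]
turned cw deg [ 0.3  6.8 73.9]
```

send_rows(motion=[0,0,0,0,0,0,1,0,0,0,0,0,0,0,0,0,0,0,0,0,0])

```text
clock: 33.75
tool_pos: [0.6073, -0.1147, 0.1082]
orientation: [2.801, 0.375, 2.423]
ft_force: [-1.8, -0.2, 0.0]
grip_width: 0.145
grip_force: 31.3
```

```bash
cat > r2.py <<'E'
from k import *
import sys
mom();t0=sys.argv[1]
yaw=np.radians(2.85);ex=np.array([np.cos(yaw),np.sin(yaw)]);ey=np.array([-np.sin(yaw),np.cos(yaw)]);O=np.array([.6196,.0397])
for v in('top','scene'):
    t=v+t0;cam(v,t+'.png')
    Q=cloud(dict(np.load(f'/tmp/{t}.png.npz'))).reshape(-1,3);F=np.c_[(Q[:,:2]-O)@ex,(Q[:,:2]-O)@ey,Q[:,2]]*1e3
    m=(F[:,2]>64)&(F[:,2]<75)&(abs(F[:,0])<14)&(F[:,1]>-75)&(F[:,1]<70)
    p=(F[:,2]>36)&(F[:,2]<43)&(abs(F[:,0])<16)&(F[:,1]>-95)&(F[:,1]<-35)
    f=(F[:,2]>47)&(F[:,2]<55)&(abs(F[:,0])<14)&(F[:,1]>58)&(F[:,1]<100)
    print(t,'row',np.percentile(F[m,1],[1,50,99]).round(1),m.sum(),'pusher',np.percentile(F[p,1],[5,50,95]).round(1) if p.sum() else '',p.sum(),'fence',np.percentile(F[f,1],[3,50,97]).round(1))
E
python3 r2.py 10
```

```text
clk 33.75 M tool [ 0.301  1.421 -0.614] F tool [ 1.1 -1.1 -0.8] grip 0.145 31.3 j [ 0.082  0.314 -0.583  0.088 -0.174 -2.389]
turned cw deg [ 0.3  6.8 74.9]
top10 row [-38.   11.8  62.2] 406 pusher [-48.2 -44.8 -41. ] 37 fence [63.4 72.7 77.6]
scene10 row [-35.3  18.4  65.9] 572 pusher [-46.6 -44.  -39.2] 18 fence [64.3 73.7 80.3]
```

It has come up solid: the moment rose from 0.29 to 0.61 N m while the pusher stopped. Now I'll turn back and release.

send_rows(motion=[0,0,0,0,0,0,-3,0,0,0,0,0,0,-6,0,0,0,0,0,0,-7,0,0,0,0,0,0,-7,0,0,0,0,0,0,-7,0,0,0,0,0,0,-7,0,0,0,0,0,0,-7,0,0,0,0,0,0,-7])

```text
clock: 34.65
tool_pos: [0.6074, -0.1149, 0.1082]
orientation: [-3.039, 0.491, -2.878]
ft_force: [0.6, 1.3, -2.3]
grip_width: 0.134
grip_force: 30.0
```

send_rows(motion=[0,0,0,0,0,0,-7,0,0,0,0,0,0,-7,0,0,0,0,0,0,-6,0,0,0,0,0,0,-2,0,0,0,0,0,0,0,1,0,0,0,0,0,0,1,0,0,0,0,0,0,1,0,0,0,0,0,0])

```text
clock: 35.45
tool_pos: [0.6076, -0.1148, 0.1085]
orientation: [-2.854, 0.417, -2.461]
ft_force: [0.1, 0.2, 0.6]
grip_width: 0.335
grip_force: 0.0
```

send_rows(motion=[1,0,0,0,0,0,0,1,0,0,0,0,0,0,1,0,0,0,0,0,0,1,0,0,0,0,0,0,1,0,0,0,0,0,0])

```text
clock: 35.95
tool_pos: [0.6073, -0.1147, 0.1083]
orientation: [-2.854, 0.416, -2.46]
ft_force: [0.1, -0.7, 0.7]
grip_width: 0.785
grip_force: 0.0
```

send_rows(motion=[1,0,0,-10,0,0,0,1,0,0,-30,0,0,0,1,0,0,-40,0,0,0,1,0,0,-40,0,0,0,1,0,0,0,0,0,0,1,0,0,0,0,0,0])

```text
clock: 36.55
tool_pos: [0.5496, -0.1175, 0.2153]
orientation: [-2.852, 0.419, -2.46]
ft_force: [0.6, 0.0, -0.5]
grip_width: 0.995
grip_force: 0.0
```

```bash
python3 r2.py 11; python3 - <<'E'
from k import *
for t in('top11','scene11'): knob(t)
c=cam('wrist','w11.png');knob('w11')
a=cv2.imread('pics/scene11.png')[230:370,215:385];cv2.imwrite('pics/fin.png',cv2.resize(a,None,fx=4.2,fy=4.2,interpolation=cv2.INTER_CUBIC))
E
```

```text
clk 36.55 M tool [-0.575  0.868  0.02 ] F tool [-0.2 -0.1  0.7] grip 0.995 0.0 j [ 0.088  0.075 -0.547  0.041 -0.445 -1.071]
turned cw deg [-3.4  5.1  2. ]
top11 row [-38.4  11.4  63.3] 403 pusher [-90.7 -86.4 -72.6] 36 fence [67.5 72.4 77.5]
scene11 row [-35.5  18.9  66.1] 577 pusher [-89.2 -84.3 -81.2] 56 fence [64.8 73.5 79.9]
top11 h0 -0.4 slopes [0.004 0.003] ring 192 [array([-1.6,  0.1]), np.float64(36.3)] bar 96 c [ 2.3 -0.4] [43.5 11.8] deg 35.4 htop 36.9
scene11 h0 -0.0 slopes [0.    0.004] ring 137 [array([-2.7, -1. ]), np.float64(39.6)] bar 62 c [4.3 2.5] [44.  11.3] deg 34.8 htop 37.6
w11 h0 0.9 slopes [-0.001  0.003] ring 1710 [array([-1.5,  0.7]), np.float64(36.6)] bar 896 c [-0.2 -0.4] [44.1 12.1] deg 34.7 htop 37.8
```

View pics/fin.png

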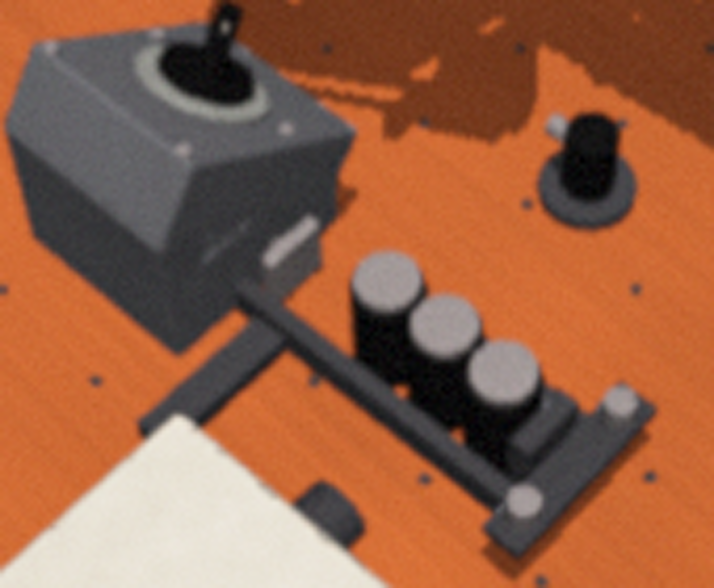

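The knob is home (34.7°), the pusher is back, the row (caps at (388,283), (445,325) and (504,372)) is closed against the fence, and the robot is clear. I'm handing in.

```bash
python3 -c "
from station import manip
print(manip.sign_off())"
```

```text
the job is handed in; nothing more can be done
None
```

I handed the job in at about 36.7 s: both cells stand in the lane behind the lead cell, the knob was turned until solid and is back home, and the row is closed up against the unmoved fence; the sign-off gave no verdict.

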